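# Restock the revolving tape tree from the carousel

### The job

Restock the tape tree: take every roll of cloth tape out of the covered carousel, turning the carousel's knob so that each roll comes to the open front, and hang each one on a bare steel branch of its own, turning the tree's knob so that a free branch stands at the open front. When all the rolls hang, turn the tree until its red branch with the yellow roll in use faces straight out of the open front. Leave the wax block, the phone and the bottle where they are.

Things in the scene. Friction and masses are not known exactly. Their poses are not given: they have to be found in the camera images.
- roll_1_centre (a point): centre (half-way up) of the blue roll of cloth tape: a ring 92 mm outside, 24 mm tall, with a 60 mm hole through it (wall 16 mm), 90 g. Lies flat in the carousel at the start (its z axis is the ring's axis). May be absent.
- roll_2_centre (a point): centre (half-way up) of the green roll of cloth tape: a ring 92 mm outside, 24 mm tall, with a 60 mm hole through it (wall 16 mm), 90 g. Lies flat in the carousel at the start (its z axis is the ring's axis). May be absent.
- roll_3_centre (a point): centre (half-way up) of the orange roll of cloth tape: a ring 92 mm outside, 24 mm tall, with a 60 mm hole through it (wall 16 mm), 90 g. Lies flat in the carousel at the start (its z axis is the ring's axis). May be absent.
- roll_4_centre (a point): centre (half-way up) of the black roll of cloth tape: a ring 92 mm outside, 24 mm tall, with a 60 mm hole through it (wall 16 mm), 90 g. Lies flat in the carousel at the start (its z axis is the ring's axis). May be absent.
- carousel_knob (a point): centre of the square black knob (32 x 32 mm, 30 mm tall, centre 95 mm above the desk) on the axis of the round white carousel tray; turning the knob turns the tray. The point's x and y axes are square to the knob's sides and turn with it.
- carousel (a joint): angle of the tray, rad, counter-clockwise from above positive; 0 at the start, stops at -9 and 9. Stays where it is left (friction 0.06 N m). Tray 280 mm across, floor 22 mm above the desk; four compartments, centres 80 mm from the axis, in the knob point's +x, +y, -x and -y directions, parted by 6 mm high dividers, with a 6 mm high rim. A lying roll's top is 46 mm above the desk.
- stand: the carousel's fixed stand; origin on the desk, on the carousel's axis; its front is its -x side, roughly towards the robot. Its clear roof (underside 62, top 66 mm above the desk, 270 mm wide) covers the tray except at the front: from 30 mm in front of the axis to 135 mm behind it, on two thin posts at the rear corners; the knob stands above the roof.
- carousel_front (a point): fixed point: where the centre of a lying roll is when its compartment faces the open front, 80 mm from the axis; axes as the stand's (-x points out of the front).
- tree_knob (a point): centre of the square black knob (32 x 32 mm, 30 mm tall, centre 195 mm above the desk) on the axis of the tape tree; turning it turns the tree. The point's x and y axes are square to the knob's sides and turn with it. Five branches 72 degrees apart: the red one along the point's +x, then counter-clockwise from above branches 1, 2, 3, 4 (bare steel).
- tree (a joint): angle of the tree, rad, counter-clockwise from above positive; stops at -9 and 9, starts between -3.1 and 3.1; stays where left (friction 0.06 N m). A branch is an 8 mm rod, level from the post at 110 mm above the desk to 96 mm from the axis, then bent steeply up to its tip; a collar 68 mm from the axis. A roll let down level over a tip and released drops on the rod, swings down and hangs.
- tree_stand: the tree's fixed stand; origin on the desk, on the tree's axis; its front is its -x side, roughly towards the robot. Its clear roof (underside 168, top 172 mm above the desk, 260 mm wide) covers the tree except at the front: from 30 mm in front of the axis to 132 mm behind it, on two thin posts at the rear corners; the knob stands above the roof.
- tree_front (a point): fixed point: where a branch's tip is when that branch faces the open front, 124 mm from the axis, 154 mm above the desk; axes as the stand's (-x points out of the front).
- tip_red (a point): tip of the red branch, 124 mm from the axis, 154 mm above the desk; the yellow roll in use hangs on this branch and is fixed there.
- tip_1 (a point): tip (top end) of bare steel branch 1, 124 mm from the axis, 154 mm above the desk; free at the start.
- hang_1 (a point): point 85 mm from the axis and 84 mm above the desk under branch 1: about where the centre of a roll is when it hangs there.
- tip_2 (a point): tip (top end) of bare steel branch 2, 124 mm from the axis, 154 mm above the desk; free at the start.
- hang_2 (a point): point 85 mm from the axis and 84 mm above the desk under branch 2: about where the centre of a roll is when it hangs there.
- tip_3 (a point): tip (top end) of bare steel branch 3, 124 mm from the axis, 154 mm above the desk; free at the start.
- hang_3 (a point): point 85 mm from the axis and 84 mm above the desk under branch 3: about where the centre of a roll is when it hangs there.
- tip_4 (a point): tip (top end) of bare steel branch 4, 124 mm from the axis, 154 mm above the desk; free at the start.
- hang_4 (a point): point 85 mm from the axis and 84 mm above the desk under branch 4: about where the centre of a roll is when it hangs there.
- wax_block: bystander: yellow wax block 56 x 38 x 20 mm on the desk; origin under its centre.
- phone: bystander: black telephone handset 158 x 48 x 26 mm lying on the desk; origin under its centre.
- water_bottle: bystander: small white bottle with blue cap, 44 mm across, 123 mm tall, standing; origin under its centre.
There are look-alikes about, which are no part of the job. Of the things that look like the part that bears roll_1_centre, the middle-sized one is meant.

How it is judged:
By the outcome, as a careful person would: the job done as asked, in the order asked, and still so for the second after the job is handed in, with the robot touching nothing.
Of roll_1, roll_2, roll_3, roll_4 only 3 to 4 are there at a start; the rules pass over those that are not, and their reading is None.
At some moment in a run one of roll_1, roll_2, roll_3, roll_4 may be knocked a few centimetres aside while the robot is not near it.
It also fails if it takes over 210 s, if anything falls off the work surface, if the arm or the gripper's body presses on something with over 40 N, if the wrist force passes 120 N, or if a joint passes its speed limit or range.

### The arm

A 7-joint arm with a two-finger parallel gripper is mounted at the origin on the work surface; the furniture and walls round the work are solid. World frame = base frame: x ahead of the robot, y to its left, z up, the work surface at z = 0. Lengths are in mm, angles in rad, forces in N, time in s.
With the tool pointing down it reaches from about 400 to 875 mm from the base axis. Payload 4.4 kg.
Tool frame: the origin (TCP) lies midway between the tips of the shut fingers; the grasp point (between the pads) lies 19 mm behind it; z points along the fingers, y is the line along which they close (so a half turn about z gives the same grasp; the last joint's range is limited). The gripper opens to 85 mm and grips with 20 to 120 N. Pads are 22 mm wide; open, the fingers measure 114 mm over their backs; the gripper's body (76 mm by 85 mm) begins 54 mm behind the grasp point. The pads swing forward as they close: fully open they stand 13 mm farther back than shut.
Start: joints at [-1.233, 0.628, 0.038, 1.517, -0.027, 0.996, -0.02], TCP at [255.373, 597.748, 231.313] pointing down, gripper open.
Joint ranges: [-3.06, 3.06], [-0.37, 2.12], [-1.25, 1.32], [0.18, 2.47], [-1.1, 4.24], [0.23, 1.98], [-2.94, 2.94]. Speed limits (rad/s): [2.57, 2.57, 3.14, 3.14, 3.14, 3.14, 3.14].

### API

Orientations are given as [roll, pitch, yaw] about the fixed x, y, z axes, in that order (R = Rz(yaw) Ry(pitch) Rx(roll)).
In Python, from cell import ctrl gives the robot as it stands. The module is installed in compiled form; this text tells all that it offers.
- The arm moves only by the tool step_arm, never from a script. Its argument "commands" is one flat list of numbers, 7 for each row, row after row: the shift along the tool's x, y, z in cm, then the turn, a rotation vector about the tool's x, y, z in rad, then the opening, from 0 (shut) to 1 (fully open). A call has 1 to 10 rows; each row is the pose to reach, as a shift and turn from the pose commanded when the call began, along the tool's axes at that moment; what a row does not reach only later rows make up. A row lasts 1/10 s, in which the tool goes at most 50 mm and 8.59 degrees, less where a joint would pass 70% of its speed; a pose out of reach is approached as far as the arm can. A call with a gripper value outside its range is refused whole. The fingers move at their own pace and stop on an object; the grip force is fixed at half the most. Time passes only in rows, so rows that repeat a pose let the fingers close. It gives the time, the measured TCP pose, the force, the opening and the grip force at its end, in the units of the state.
- ctrl.read_state(): the state, without advancing time (a new reading comes with each control period).
- ctrl.get_image(name): name is "scene" or "top"; returns a dict with "image" (420x560x3 uint8, red, green, blue), "range_z" (420x560 float32, mm along the optical axis (not along the pixel's ray), 0 where there is no reading), "vfov" (degrees; the focal length in pixels is half the picture's height over the tangent of half this angle, whatever the lens; pixels are square), "cx", "cy" (the principal point, pixels), "D" ([k1, k2, p1, p2, k3] as OpenCV has them; the pictures are not rectified), "world_to_cam" (4x4, takes a point from world to camera coordinates). Camera axes: x right, y down, z forward; pixel columns grow to the right and rows downward; lengths in mm; the calibration is good to about 2 mm. A picture is of the moment at which its call begins.
- ctrl.finish_job(): hands the job in; it is judged then, once.
The state is a dict: "clock": time; "qpos": joint angles; "qd": joint speeds; "tau": joint torques, N m; "eef_pos": TCP position; "tool_rot": TCP orientation; "force": force on the tool from outside, world axes, zero at the start; "torque": the same for the moment, N m; "width": finger opening in mm; "gripper_force": force on a finger pad.
Only numpy, scipy, OpenCV 4.12 (cv2) and the standard library are available. Lean on these libraries where they do the work, as an engineer would, in place of code of your own. Each camera call takes 0.05 s, during which the arm holds its last target. There are 200 camera calls.

## Working session

There is one attempt and no reset: what is moved stays moved. The work goes in short steps, Python scripts to look and compute and a tool call to move; the robot and the scene stay as the last step left them, time stands still between calls to the robot, and variables do not carry over. Pictures are saved under pics/ and viewed, at most 17 in all, crops included, and the job is handed in when it is done.

Besides the shell and the picture viewer there is one more tool, called after "Call:" as name(argument=value, ...) on one line, values as JSON. step_arm: Moves the arm, as the interface text tells. Its arguments: {"type":"object","properties":{"commands":{"type":"array"}},"required":["commands"]}

```bash
mkdir -p pics; cat > h.py <<'E'
import numpy as np, cv2
from cell import ctrl
from scipy.spatial.transform import Rotation as R
def get(n):
    d=ctrl.get_image(n); im=d["image"]; h=im.shape[0]
    f=h/2/np.tan(np.radians(d["vfov"])/2)
    d["K"]=np.array([[f,0,d["cx"]],[0,f,d["cy"]],[0,0,1.]]); d["D"]=np.array(d["D"],float); d["T"]=np.array(d["world_to_cam"]); return d
def save(d,name): cv2.imwrite("pics/"+name,cv2.cvtColor(d["image"],cv2.COLOR_RGB2BGR))
def ray(d,uv):
    p=cv2.undistortPoints(np.array(uv,float).reshape(-1,1,2),d["K"],d["D"]).reshape(-1,2)
    return np.c_[p,np.ones(len(p))]
def world(d,uv,z=None):
    r=ray(d,uv); Rm=d["T"][:3,:3]; t=d["T"][:3,3]; c=-Rm.T@t; w=r@Rm
    if z is not None: return c+w*((z-c[2])/w[:,2])[:,None]
    uvi=np.round(np.array(uv)).astype(int).reshape(-1,2); return c+w*d["range_z"][uvi[:,1],uvi[:,0]][:,None]
def cloud(d):
    h,w=d["range_z"].shape; g=np.stack(np.meshgrid(np.arange(w),np.arange(h)),-1).reshape(-1,2)
    return world(d,g).reshape(h,w,3)
def pix(d,P):
    rv=cv2.Rodrigues(d["T"][:3,:3])[0]; return cv2.projectPoints(np.array(P,float).reshape(-1,1,3),rv,d["T"][:3,3],d["K"],d["D"])[0].reshape(-1,2)
E
python3 - <<'E'
from h import *
s=ctrl.read_state(); print(s)
for n in("top","scene"):
    d=get(n); save(d,n+"0.png"); print(n,d["vfov"],d["D"],-d["T"][:3,:3].T@d["T"][:3,3])
E
```

```text
{'clock': 0.0, 'qpos': array([-1.23279446,  0.62932852,  0.03842754,  1.51837527, -0.02701787,
        0.99627847, -0.0199795 ]), 'qd': array([ 0.00185558, -0.00172132,  0.00133934,  0.00107011, -0.00052374,
       -0.00132817,  0.00111383]), 'tau': array([ 2.10502481e-04, -5.63405156e+01,  1.22618202e+00, -1.93450177e+01,
        1.10082608e-02,  1.04660302e-02,  1.87819978e-05]), 'eef_pos': array([255.11300762, 597.16876967, 230.39789581]), 'tool_rot': array([-3.13972032e+00,  3.70713722e-07,  2.73781306e+00]), 'force': array([ 0.33892833,  0.25009028, -0.61554619]), 'torque': array([-0.02024039, -0.02862487, -0.00697098]), 'gripper_force': 0.0, 'width': 84.77556499665734}
top 47.57614187737096 [-0.08446027  0.          0.          0.          0.        ] [ 384.2475485    25.85433454 1626.34869468]
scene 44.096208435233514 [-0.16289325  0.          0.          0.          0.        ] [-526.7039327  -561.29078811 1126.46852267]
```

View pics/top0.png

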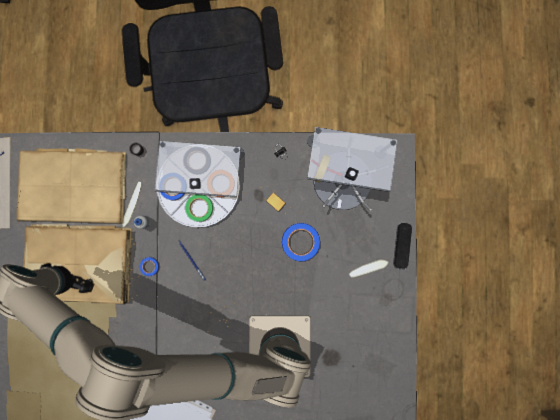

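View pics/scene0.png

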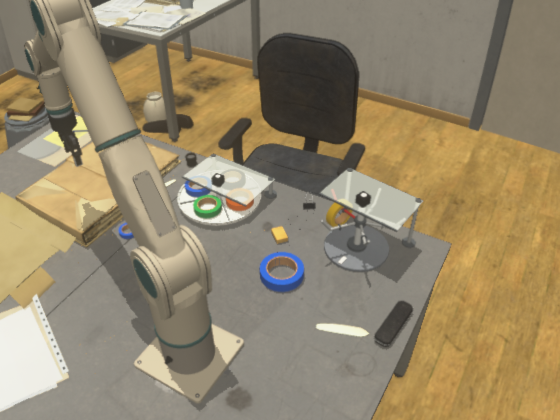

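The top view shows the carousel with its knob at (195,183). Blue is at left, green at the front (199,208), orange at right, and a greyish ring sits at the back. The tree knob is at (351,174), with branches and the yellow roll at the rear left. The bystanders, and the large and small blue look-alike rings, lie on the desk. Next I'll measure from the calibration.

```bash
python3 - <<'E'
from h import *
d=get("top"); im=d["image"].astype(int)
def blob(m,z,name):
    n,l,s,c=cv2.connectedComponentsWithStats(m.astype(np.uint8)); 
    for i in range(1,n):
        if s[i,4]>25: print(name,c[i].round(1),s[i,4],world(d,[c[i]],z).round(1))
mx=im.max(2)
box=np.zeros(mx.shape,bool); box[165:195,180:210]=1; 
blob((mx<50)&box,110,"ck"); m1=(mx<50)&box
box[:]=0; box[160:190,338:365]=1; blob((mx<50)&box,210,"tk"); m2=(mx<50)&box
for m in(m1,m2):
    n,l,s,c=cv2.connectedComponentsWithStats(m.astype(np.uint8)); i=1+s[1:,4].argmax()
    print(cv2.minAreaRect(np.argwhere(l==i)[:,::-1].astype(np.float32)))
r,g,b=im[...,0],im[...,1],im[...,2]
box[:]=0; box[140:235,150:245]=1
blob((g>r+50)&(g>b+40)&box,46,"green"); 
P=cloud(d)
for uv in [(195,183),(351,174),(199,195),(196,160),(360,160),(157,143),(240,150),(237,197),(157,190)]: print(uv,P[uv[1],uv[0]].round(0),im[uv[1],uv[0]])
for i,(x,y,a) in enumerate([(150,135,100),(300,120,110)]):
    c=cv2.resize(d["image"][y:y+a,x:x+a],(600,600),interpolation=cv2.INTER_CUBIC)
    if i==0: A=c
    else: A=np.hstack([cv2.resize(A,(400,400)),cv2.resize(c,(400,400))])
cv2.imwrite("pics/crop1.png",A[...,::-1])
E
```

```text
ck [196.9 183.9] 29 [[535.6 265.8 110. ]]
tk [350.5 174.1] 63 [[ 557.1 -209.8  210. ]]
((195.0, 183.0), (8.0, 8.0), 90.0)
((351.10003662109375, 173.80001831054688), (9.838699340820312, 10.28591251373291), 26.56505012512207)
green [198.5 207.5] 259 [[463.4 269.5  46. ]]
(195, 183) [539. 273. 106.] [221 224 234]
(351, 174) [ 557. -211.  210.] [219 222 233]
(199, 195) [505. 269.  44.] [ 58 125  73]
(196, 160) [618. 276.  74.] [203 203 210]
(360, 160) [ 605. -246.  174.] [181 185 194]
(157, 143) [688. 423.   4.] [110 107 107]
(240, 150) [662. 135.  12.] [84 86 91]
(237, 197) [499. 142.  37.] [171 170 168]
(157, 190) [519. 404.  69.] [100 102 107]
```

View pics/crop1.png

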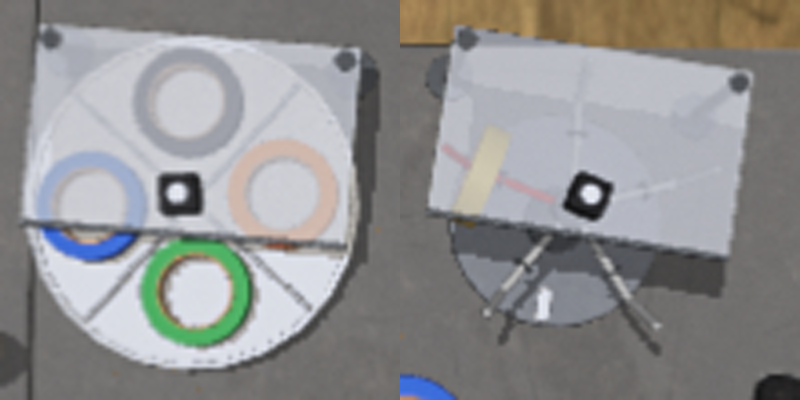

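All four rolls are there; the grey ring is the black roll seen through the hazy roof. I read these from the crops:
- **Carousel roof front edge:** (155.5,190.5) to (236.8,196.3)
- **Tree roof front edge:** (418.3→ left 308,178) to (501→ right 391,191)
- **Tree tips in front:** (324,206) and (371,210)

```bash
python3 - <<'E'
from h import *
d=get("top")
def edge(a,b,z,n):
    p=world(d,[a,b],z); v=p[0]-p[1]; yaw=np.degrees(np.arctan2(-v[0],v[1])); m=p.mean(0); c=np.cos(np.radians(yaw));s=np.sin(np.radians(yaw))
    print(n,p.round(1).tolist(),"len",np.linalg.norm(v).round(1),"yaw",yaw.round(2),"axis",(m[:2]+30*np.array([c,s])).round(1))
edge((155.5,190.5),(236.8,196.3),66,"car"); edge((308.0,178.0),(391.,191.),172,"tree")
print("knobs",world(d,[(195,183)],110).round(1),world(d,[(351,173.8)],210).round(1))
ax=np.array([557,-211])
t=world(d,[(324.2,206.1),(370.7,209.9)],154); v=t[:,:2]-ax; print("tips",t.round(1),np.hypot(*v.T),np.degrees(np.arctan2(v[:,1],v[:,0])))
t=world(d,[(422,268)],154)
# carousel dividers/roll centers via colour
im=d["image"].astype(int); r,g,b=im[...,0],im[...,1],im[...,2]
m=(g>r+40)&(g>b+30); m[:140]=0;m[235:]=0;m[:,:150]=0;m[:,245:]=0
(e)=cv2.minEnclosingCircle(np.argwhere(m)[:,::-1].astype(np.float32)); print("green",e,world(d,[e[0]],46).round(1))
m=(b>r+70)&(b>g+30); m[:140]=0;m[235:]=0;m[:,:150]=0;m[:,245:]=0
print("blue pts",np.argwhere(m)[:,::-1].min(0),np.argwhere(m)[:,::-1].max(0))
print("other",world(d,[(172,184),(221,182.5),(197,160.5)],46).round(1))
E
```

```text
car [[518.0, 409.3, 66.0], [499.7, 141.0, 66.0]] len 268.9 yaw -3.91 axis [538.7 273.1]
tree [[549.0, -84.8, 172.0], [510.1, -341.7, 172.0]] len 259.8 yaw -8.6 axis [ 559.2 -217.8]
knobs [[538.6 271.9 110. ]] [[ 558.  -211.3  210. ]]
tips [[ 463.7 -136.5  154. ]
 [ 452.3 -281.7  154. ]] [119.4476005  126.32038036] [ 141.3842319  -145.96378524]
green ((198.27528381347656, 207.2640380859375), 13.834172248840332) [[464.2 270.3  46. ]]
blue pts [160 192] [183 199]
other [[541.6 359.2  46. ]
 [547.  195.5  46. ]
 [620.7 276.6  46. ]]
```

```bash
cat > plan.py <<'E'
from h import *
def plan(wps,start=None):
    """wps: (x,y,z,yawdeg,open,n); prints calls of <=10 rows, chained"""
    s=ctrl.read_state(); p=np.array(s["eef_pos"]) if start is None else np.array(start[:3],float)
    yaw=np.degrees(s["tool_rot"][2]) if start is None else start[3]
    print("t",round(s["clock"],2),"pos",p.round(1),"yaw",round(yaw,2),"w",round(s["width"],1),"F",s["force"].round(1))
    rows=[w[:5] for w in wps for _ in range(w[5])]
    for k in range(0,len(rows),10):
        y=np.radians(yaw); Rt=np.array([[np.cos(y),np.sin(y),0],[np.sin(y),-np.cos(y),0],[0,0,-1.]])
        out=[]
        for w in rows[k:k+10]:
            v=Rt.T@(np.array(w[:3])-p)/10; out+=[round(v[0],2),round(v[1],2),round(v[2],2),0,0,round(-np.radians(w[3]-yaw),3),w[4]]
        print(",".join("%g"%o for o in out)); w=rows[k:k+10][-1]; p=np.array(w[:3],float); yaw=w[3]
E
python3 - <<'E'
from plan import *
plan([(440,300,280,120,1,8),(558,-215,280,68,1,12),(558,-215,179,68,1,5),(558,-215,179,68,0,5)])
E
```

```text
t 0.2 pos [255.2 597.4 230.7] yaw 156.86 w 85.1 F [ 0.1 -0.9 -0.4]
-28.67,-20.09,-4.93,0,0,0.643,1,-28.67,-20.09,-4.93,0,0,0.643,1,-28.67,-20.09,-4.93,0,0,0.643,1,-28.67,-20.09,-4.93,0,0,0.643,1,-28.67,-20.09,-4.93,0,0,0.643,1,-28.67,-20.09,-4.93,0,0,0.643,1,-28.67,-20.09,-4.93,0,0,0.643,1,-28.67,-20.09,-4.93,0,0,0.643,1,-59.76,-62.81,-4.93,0,0,1.551,1,-59.76,-62.81,-4.93,0,0,1.551,1
0,0,0,0,0,-0,1,0,0,0,0,0,-0,1,0,0,0,0,0,-0,1,0,0,0,0,0,-0,1,0,0,0,0,0,-0,1,0,0,0,0,0,-0,1,0,0,0,0,0,-0,1,0,0,0,0,0,-0,1,0,0,0,0,0,-0,1,0,0,0,0,0,-0,1
0,0,10.1,0,0,-0,1,0,0,10.1,0,0,-0,1,0,0,10.1,0,0,-0,1,0,0,10.1,0,0,-0,1,0,0,10.1,0,0,-0,1,0,0,10.1,0,0,-0,0,0,0,10.1,0,0,-0,0,0,0,10.1,0,0,-0,0,0,0,10.1,0,0,-0,0,0,0,10.1,0,0,-0,0
```

Call:
step_arm(commands=[-28.67, -20.09, -4.93, 0, 0, 0.643, 1, -28.67, -20.09, -4.93, 0, 0, 0.643, 1, -28.67, -20.09, -4.93, 0, 0, 0.643, 1, -28.67, -20.09, -4.93, 0, 0, 0.643, 1, -28.67, -20.09, -4.93, 0, 0, 0.643, 1, -28.67, -20.09, -4.93, 0, 0, 0.643, 1, -28.67, -20.09, -4.93, 0, 0, 0.643, 1, -28.67, -20.09, -4.93, 0, 0, 0.643, 1])

```text
clock: 1.0
eef_pos: [444.8, 292.9, 281.9]
tool_rot: [3.139, 0.004, 2.083]
force: [0.2, -0.5, 0.1]
width: 85.6
gripper_force: 0.0
```

```bash
cat > plan.py <<'E'
from h import *
def plan(wps,start=None):
    """wps: (x,y,z,yawdeg,open,n); prints calls of <=10 rows; chained with simulated limits"""
    s=ctrl.read_state(); p=np.array(s["eef_pos"]) if start is None else np.array(start[:3],float)
    yaw=np.degrees(s["tool_rot"][2]) if start is None else start[3]
    print("t",round(s["clock"],2),"pos",p.round(1),"yaw",round(yaw,2),"w",round(s["width"],1),"F",s["force"].round(1))
    rows=[w[:5] for w in wps for _ in range(w[5])]
    for k in range(0,len(rows),10):
        y=np.radians(yaw); Rt=np.array([[np.cos(y),np.sin(y),0],[np.sin(y),-np.cos(y),0],[0,0,-1.]])
        out=[]; p0=p.copy(); y0=yaw
        for w in rows[k:k+10]:
            v=Rt.T@(np.array(w[:3])-p0)/10; out+=[round(v[0],2),round(v[1],2),round(v[2],2),0,0,round(-np.radians(w[3]-y0),3)+0.,w[4]]
            e=np.array(w[:3])-p; n=np.linalg.norm(e); p=p+e*min(1,45/max(n,1e-9)); yaw+=np.clip(w[3]-yaw,-8.5,8.5)
        print("["+",".join("%g"%o for o in out)+"]","-> reach",p.round(0),round(yaw,1))
E
python3 - <<'E'
from plan import *
plan([(558,-215,280,68,1,20)])
E
```

```text
t 1.0 pos [444.8 292.9 281.9] yaw 119.36 w 85.6 F [ 0.2 -0.5  0.1]
[-49.82,-15.03,0.19,0,0,0.896,1,-49.82,-15.03,0.19,0,0,0.896,1,-49.82,-15.03,0.19,0,0,0.896,1,-49.82,-15.03,0.19,0,0,0.896,1,-49.82,-15.03,0.19,0,0,0.896,1,-49.82,-15.03,0.19,0,0,0.896,1,-49.82,-15.03,0.19,0,0,0.896,1,-49.82,-15.03,0.19,0,0,0.896,1,-49.82,-15.03,0.19,0,0,0.896,1,-49.82,-15.03,0.19,0,0,0.896,1] -> reach [ 543. -146.  280.] 68.0
[-5.8,3.99,0.03,0,0,0,1,-5.8,3.99,0.03,0,0,0,1,-5.8,3.99,0.03,0,0,0,1,-5.8,3.99,0.03,0,0,0,1,-5.8,3.99,0.03,0,0,0,1,-5.8,3.99,0.03,0,0,0,1,-5.8,3.99,0.03,0,0,0,1,-5.8,3.99,0.03,0,0,0,1,-5.8,3.99,0.03,0,0,0,1,-5.8,3.99,0.03,0,0,0,1] -> reach [ 558. -215.  280.] 68.0
```

Call:
step_arm(commands=[-49.8, -15.0, 0.2, 0, 0, 0.896, 1, -49.8, -15.0, 0.2, 0, 0, 0.896, 1, -49.8, -15.0, 0.2, 0, 0, 0.896, 1, -49.8, -15.0, 0.2, 0, 0, 0.896, 1, -49.8, -15.0, 0.2, 0, 0, 0.896, 1, -49.8, -15.0, 0.2, 0, 0, 0.896, 1, -49.8, -15.0, 0.2, 0, 0, 0.896, 1, -49.8, -15.0, 0.2, 0, 0, 0.896, 1, -49.8, -15.0, 0.2, 0, 0, 0.896, 1, -49.8, -15.0, 0.2, 0, 0, 0.896, 1])

```text
clock: 2.0
eef_pos: [555.2, -187.5, 278.4]
tool_rot: [-3.141, -0.001, 1.2]
force: [0.1, -0.2, 0.2]
width: 85.2
gripper_force: 0.0
```

```bash
python3 - <<'E'
from plan import *
plan([(558,-215,280,68,1,10)])
E
```

```text
t 2.0 pos [ 555.2 -187.5  278.4] yaw 68.73 w 85.2 F [ 0.1 -0.2  0.2]
[-2.46,1.26,-0.16,0,0,0.013,1,-2.46,1.26,-0.16,0,0,0.013,1,-2.46,1.26,-0.16,0,0,0.013,1,-2.46,1.26,-0.16,0,0,0.013,1,-2.46,1.26,-0.16,0,0,0.013,1,-2.46,1.26,-0.16,0,0,0.013,1,-2.46,1.26,-0.16,0,0,0.013,1,-2.46,1.26,-0.16,0,0,0.013,1,-2.46,1.26,-0.16,0,0,0.013,1,-2.46,1.26,-0.16,0,0,0.013,1] -> reach [ 558. -215.  280.] 68.0
```

Call:
step_arm(commands=[0, 0, 0, 0, 0, 0, 1, 0, 0, 0, 0, 0, 0, 1, 0, 0, 0, 0, 0, 0, 1, 0, 0, 0, 0, 0, 0, 1])

```text
clock: 2.4
eef_pos: [555.0, -183.9, 278.5]
tool_rot: [-3.141, -0.001, 1.202]
force: [0.8, 1.0, 1.0]
width: 85.5
gripper_force: 0.0
```

```bash
python3 - <<'E'
from plan import *
plan([(558,-215,240,68,1,5),(558,-215,205,68,1,2),(558,-215,179,68,1,3)])
E
```

```text
t 2.4 pos [ 555.  -183.9  278.5] yaw 68.86 w 85.5 F [0.8 1.  1. ]
[-2.79,1.4,3.85,0,0,0.015,1,-2.79,1.4,3.85,0,0,0.015,1,-2.79,1.4,3.85,0,0,0.015,1,-2.79,1.4,3.85,0,0,0.015,1,-2.79,1.4,3.85,0,0,0.015,1,-2.79,1.4,7.35,0,0,0.015,1,-2.79,1.4,7.35,0,0,0.015,1,-2.79,1.4,9.95,0,0,0.015,1,-2.79,1.4,9.95,0,0,0.015,1,-2.79,1.4,9.95,0,0,0.015,1] -> reach [ 558. -215.  179.] 68.0
```

Call:
step_arm(commands=[-2.8, 1.4, 3.8, 0, 0, 0.015, 1, -2.8, 1.4, 3.8, 0, 0, 0.015, 1, -2.8, 1.4, 3.8, 0, 0, 0.015, 1, -2.8, 1.4, 3.8, 0, 0, 0.015, 1, -2.8, 1.4, 3.8, 0, 0, 0.015, 1, -2.8, 1.4, 7.4, 0, 0, 0.015, 1, -2.8, 1.4, 7.4, 0, 0, 0.015, 1, -2.8, 1.4, 9.9, 0, 0, 0.015, 1, -2.8, 1.4, 9.9, 0, 0, 0.015, 1, -2.8, 1.4, 9.9, 0, 0, 0.015, 1])

```text
clock: 3.4
eef_pos: [557.9, -217.3, 180.7]
tool_rot: [3.141, -0.0, 1.184]
force: [-0.3, -0.4, 0.6]
width: 85.4
gripper_force: 0.0
```

Call:
step_arm(commands=[0, 0, 0, 0, 0, 0, 0, 0, 0, 0, 0, 0, 0, 0, 0, 0, 0, 0, 0, 0, 0, 0, 0, 0, 0, 0, 0, 0, 0, 0, 0, 0, 0, 0, 0, 0, 0, 0, 0, 0, 0, 0, 0, 0, 0, 0, 0, 0, 0])

```text
clock: 4.1
eef_pos: [559.7, -218.4, 180.9]
tool_rot: [3.137, 0.0, 1.184]
force: [5.0, -2.1, 2.9]
width: 31.1
gripper_force: 60.7
```

```bash
python3 - <<'E'
from plan import *
s=ctrl.read_state();print(s["force"],s["torque"],s["gripper_force"])
d=get("top");c=cv2.resize(d["image"][110:230,290:410],(600,600),interpolation=cv2.INTER_CUBIC);cv2.imwrite("pics/c2.png",c[...,::-1])
plan([])
E
```

```text
[ 5.02331412 -2.06467943  2.85913849] [-0.17617971 -0.55676647 -0.00592402] 60.687180161476135
t 4.15 pos [ 559.7 -218.4  180.9] yaw 67.84 w 31.0 F [ 5.4 -1.6  3.4]
```

View pics/c2.png

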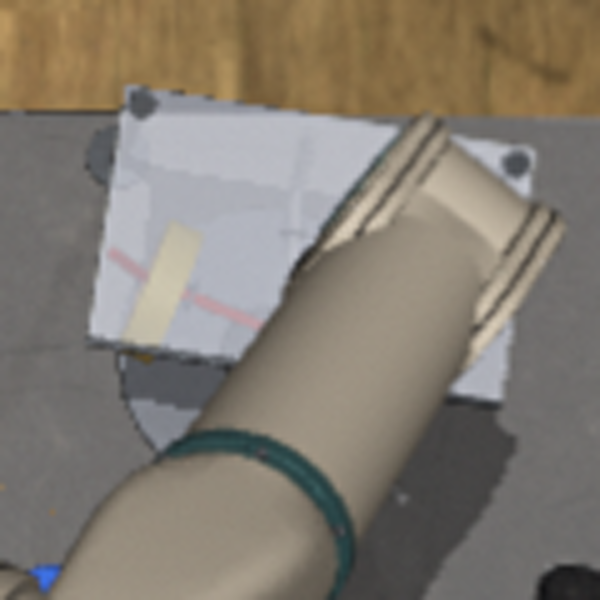

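Call:
step_arm(commands=[0, 0, 0, 0, 0, -0.14, 0, 0, 0, 0, 0, 0, -0.28, 0, 0, 0, 0, 0, 0, -0.42, 0, 0, 0, 0, 0, 0, -0.564, 0, 0, 0, 0, 0, 0, -0.564, 0, 0, 0, 0, 0, 0, -0.564, 0, 0, 0, 0, 0, 0, -0.564, 0])

```text
clock: 4.85
eef_pos: [562.6, -218.8, 180.9]
tool_rot: [3.133, 0.005, 1.749]
force: [12.1, -3.5, -1.5]
width: 31.4
gripper_force: 61.1
```

Call:
step_arm(commands=[0, 0, 0, 0, 0, 0, 1, 0, 0, 0, 0, 0, 0, 1, 0, 0, 0, 0, 0, 0, 1, 0, 0, 0, 0, 0, 0, 1, 0, 0, -5, 0, 0, 0, 1, 0, 0, -10, 0, 0, 0, 1, 0, 0, -11, 0, 0, 0, 1, 0, 0, -11, 0, 0, 0, 1])

```text
clock: 5.65
eef_pos: [558.5, -218.0, 291.9]
tool_rot: [3.138, 0.002, 1.748]
force: [0.3, 0.9, -0.3]
width: 85.2
gripper_force: 0.0
```

```bash
python3 - <<'E'
from plan import *
plan([(420,0,290,130,1,6),(440,270,250,170,1,11)])
E
```

```text
t 5.65 pos [ 558.5 -218.   291.9] yaw 100.13 w 85.2 F [ 0.3  0.9 -0.3]
[23.9,-9.79,0.19,0,0,-0.521,1,23.9,-9.79,0.19,0,0,-0.521,1,23.9,-9.79,0.19,0,0,-0.521,1,23.9,-9.79,0.19,0,0,-0.521,1,23.9,-9.79,0.19,0,0,-0.521,1,23.9,-9.79,0.19,0,0,-0.521,1,50.13,-3.08,4.19,0,0,-1.219,1,50.13,-3.08,4.19,0,0,-1.219,1,50.13,-3.08,4.19,0,0,-1.219,1,50.13,-3.08,4.19,0,0,-1.219,1] -> reach [433. 178. 264.] 164.0
[1.89,9.07,1.37,0,0,-0.105,1,1.89,9.07,1.37,0,0,-0.105,1,1.89,9.07,1.37,0,0,-0.105,1,1.89,9.07,1.37,0,0,-0.105,1,1.89,9.07,1.37,0,0,-0.105,1,1.89,9.07,1.37,0,0,-0.105,1,1.89,9.07,1.37,0,0,-0.105,1] -> reach [440. 270. 250.] 170.0
```

Call:
step_arm(commands=[23.9, -9.8, 0.2, 0, 0, -0.521, 1, 23.9, -9.8, 0.2, 0, 0, -0.521, 1, 23.9, -9.8, 0.2, 0, 0, -0.521, 1, 23.9, -9.8, 0.2, 0, 0, -0.521, 1, 23.9, -9.8, 0.2, 0, 0, -0.521, 1, 23.9, -9.8, 0.2, 0, 0, -0.521, 1, 50.1, -3.1, 0.2, 0, 0, -1.219, 1, 50.1, -3.1, 0.2, 0, 0, -1.219, 1, 50.1, -3.1, 0.2, 0, 0, -1.219, 1, 50.1, -3.1, 0.2, 0, 0, -1.219, 1])

```text
clock: 6.65
eef_pos: [432.9, 201.2, 286.2]
tool_rot: [-3.14, -0.002, 2.874]
force: [2.5, -0.6, 0.1]
width: 85.7
gripper_force: 0.0
```

Call:
step_arm(commands=[0, 0, 0, 0, 0, 0, 1, 0, 0, 0, 0, 0, 0, 1, 0, 0, 0, 0, 0, 0, 1])

```text
clock: 6.95
eef_pos: [433.3, 198.1, 286.5]
tool_rot: [-3.139, -0.002, 2.866]
force: [-0.3, -0.2, 0.1]
width: 85.5
gripper_force: 0.0
```

```bash
cat >> h.py <<'E'
def ring(d,col,box=(140,245,140,250),z=46):
    im=d["image"].astype(int); r,g,b=im[...,0],im[...,1],im[...,2]
    m={"green":(g>r+30)&(g>b+20),"blue":(b>r+60)&(b>g+30),"orange":(r>g+60)&(r>b+70)&(r>140),"black":im.max(2)<60}[col].astype(np.uint8)
    k=np.zeros_like(m); y0,y1,x0,x1=box; k[y0:y1,x0:x1]=1; m=m*k
    n,l,s,c=cv2.connectedComponentsWithStats(m); i=1+s[1:,4].argmax()
    e=cv2.minEnclosingCircle(np.argwhere(l==i)[:,::-1].astype(np.float32)); P=world(d,[e[0]],z)[0]
    print(col,"px",np.round(e[0],1),"r",round(e[1],1),"area",s[i,4],"world",P.round(1)); return P
E
python3 - <<'E'
from plan import *
d=get("top"); 
try: ring(d,"green")
except Exception as e: print(e)
c=cv2.resize(d["image"][110:260,140:410],(800,444),interpolation=cv2.INTER_CUBIC);cv2.imwrite("pics/c3.png",c[...,::-1])
plan([])
E
```

```text
attempt to get argmax of an empty sequence
t 7.0 pos [433.5 197.9 286.9] yaw 164.18 w 85.3 F [0.3 0.9 0.1]
```

View pics/c3.png

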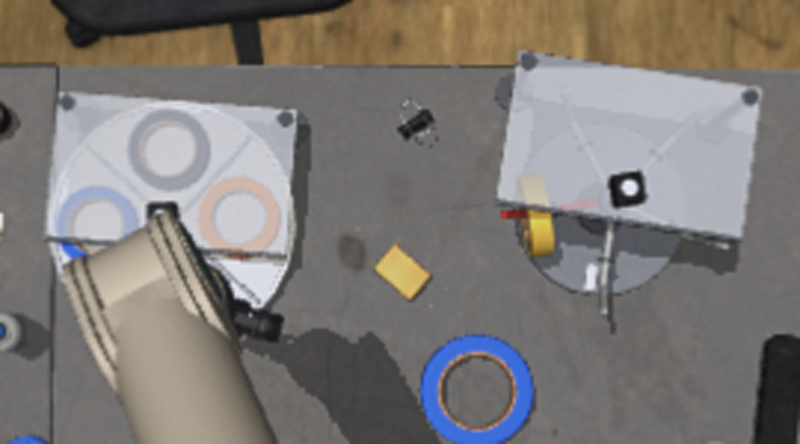

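The arm hides the green roll. Branch 1 now stands at the tree's front, with its tip at about (345.5,218.7); red is at left, and the other rolls are in place.

```bash
python3 - <<'E'
from plan import *
d=get("top"); t=world(d,[(345.5,218.7)],154)[0]; k=world(d,[(352,173.8)],210)[0]
for a in((558.5,-216),(561,-214)): v=t[:2]-a; print(t.round(1),k.round(1),np.hypot(*v),np.degrees(np.arctan2(v[1],v[0])))
plan([(466.8,308.2,150,176,0.5,7),(466.8,308.2,60,176,0.5,3)])
E
```

```text
[ 424.7 -202.7  154. ] [ 558.  -214.3  210. ] 134.41469920769973 174.30918820844195
[ 424.7 -202.7  154. ] [ 558.  -214.3  210. ] 136.72237634385772 175.2471193106089
t 7.05 pos [433.7 198.1 287.2] yaw 164.18 w 85.3 F [ 0.2 -0.6 -0.4]
[-0.19,11.5,13.72,0,0,-0.206,0.5,-0.19,11.5,13.72,0,0,-0.206,0.5,-0.19,11.5,13.72,0,0,-0.206,0.5,-0.19,11.5,13.72,0,0,-0.206,0.5,-0.19,11.5,13.72,0,0,-0.206,0.5,-0.19,11.5,13.72,0,0,-0.206,0.5,-0.19,11.5,13.72,0,0,-0.206,0.5,-0.19,11.5,22.72,0,0,-0.206,0.5,-0.19,11.5,22.72,0,0,-0.206,0.5,-0.19,11.5,22.72,0,0,-0.206,0.5] -> reach [467. 308.  60.] 176.0
```

Call:
step_arm(commands=[-0.2, 11.5, 13.7, 0, 0, -0.206, 0.5, -0.2, 11.5, 13.7, 0, 0, -0.206, 0.5, -0.2, 11.5, 13.7, 0, 0, -0.206, 0.5, -0.2, 11.5, 13.7, 0, 0, -0.206, 0.5, -0.2, 11.5, 13.7, 0, 0, -0.206, 0.5, -0.2, 11.5, 13.7, 0, 0, -0.206, 0.5, -0.2, 11.5, 18.7, 0, 0, -0.206, 0.5, -0.2, 11.5, 22.7, 0, 0, -0.206, 0.5, -0.2, 11.5, 22.7, 0, 0, -0.206, 0.5, -0.2, 11.5, 22.7, 0, 0, -0.206, 0.5])

```text
clock: 8.05
eef_pos: [467.5, 309.2, 62.3]
tool_rot: [-3.142, 0.001, 3.073]
force: [-0.0, 0.3, 0.4]
width: 42.4
gripper_force: 0.0
```

```bash
python3 - <<'E'
from plan import *
plan([(466.8,308.2,45,176,0.5,1),(466.8,308.2,27,176,0.5,3),(466.8,308.2,27,176,0,6)])
d=get("scene");p=pix(d,[(466,308,40)])[0];print(p)
x,y=int(p[0])-60,int(p[1])-50
cv2.imwrite("pics/s1.png",cv2.resize(d["image"][y:y+100,x:x+120],(720,600),interpolation=cv2.INTER_CUBIC)[...,::-1])
E
```

```text
t 8.05 pos [467.5 309.2  62.3] yaw 176.07 w 42.4 F [-0.   0.3  0.4]
[0.06,-0.1,1.73,0,0,0.001,0.5,0.06,-0.1,3.53,0,0,0.001,0.5,0.06,-0.1,3.53,0,0,0.001,0.5,0.06,-0.1,3.53,0,0,0.001,0.5,0.06,-0.1,3.53,0,0,0.001,0,0.06,-0.1,3.53,0,0,0.001,0,0.06,-0.1,3.53,0,0,0.001,0,0.06,-0.1,3.53,0,0,0.001,0,0.06,-0.1,3.53,0,0,0.001,0,0.06,-0.1,3.53,0,0,0.001,0] -> reach [467. 308.  27.] 176.0
[197.6996396  200.93765523]
```

View pics/s1.png

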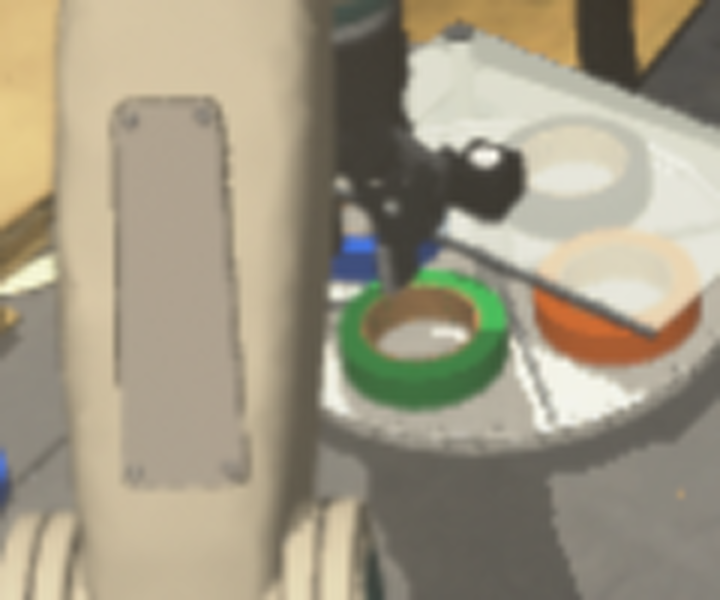

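The finger sits over the far (+y) wall of the green roll, with the inner finger heading into the hole. Descending.

Call:
step_arm(commands=[0, -0.1, 1.7, 0, 0, 0, 0.5, 0, -0.1, 3.5, 0, 0, 0, 0.5, 0, -0.1, 3.5, 0, 0, 0, 0.5, 0, -0.1, 3.5, 0, 0, 0, 0, 0, -0.1, 3.5, 0, 0, 0, 0, 0, -0.1, 3.5, 0, 0, 0, 0, 0, -0.1, 3.5, 0, 0, 0, 0, 0, -0.1, 3.5, 0, 0, 0, 0])

```text
clock: 8.9
eef_pos: [467.8, 310.1, 28.0]
tool_rot: [3.139, 0.003, 3.074]
force: [-0.7, -0.4, 7.7]
width: 14.9
gripper_force: 54.4
```

Call:
step_arm(commands=[0, 0, -4, 0, 0, 0, 0, 0, 0, -8, 0, 0, 0, 0, 0, 0, -13, 0, 0, 0, 0, 0, 0, -18, 0, 0, 0, 0, 0, 0, -23, 0, 0, 0, 0, 0, 0, -23, 0, 0, 0, 0, 0, 0, -23, 0, 0, 0, 0])

```text
clock: 9.6
eef_pos: [467.0, 309.5, 257.9]
tool_rot: [3.139, 0.003, 3.075]
force: [0.0, 0.6, -2.1]
width: 14.7
gripper_force: 55.5
```

```bash
python3 - <<'E'
from plan import *
d=get("scene");s=ctrl.read_state();p=pix(d,[s["eef_pos"]])[0];print(p)
x,y=max(0,int(p[0])-60),max(0,int(p[1])-50)
cv2.imwrite("pics/s2.png",cv2.resize(d["image"][y:y+100,x:x+120],(720,600),interpolation=cv2.INTER_CUBIC)[...,::-1])
plan([(430,60,258,173,0,12),(436+0,-165,230,172,0,10)])
E
```

```text
[190.39613708 145.75448352]
t 9.65 pos [466.1 308.8 256.1] yaw 176.16 w 14.7 F [ 0.1  0.6 -1.6]
[1.94,-25.07,-0.19,0,0,0.055,0,1.94,-25.07,-0.19,0,0,0.055,0,1.94,-25.07,-0.19,0,0,0.055,0,1.94,-25.07,-0.19,0,0,0.055,0,1.94,-25.07,-0.19,0,0,0.055,0,1.94,-25.07,-0.19,0,0,0.055,0,1.94,-25.07,-0.19,0,0,0.055,0,1.94,-25.07,-0.19,0,0,0.055,0,1.94,-25.07,-0.19,0,0,0.055,0,1.94,-25.07,-0.19,0,0,0.055,0] -> reach [430.  60. 258.] 173.0
[0,0,0,0,0,0,0,0,0,0,0,0,0,0,-3.34,-22.26,2.8,0,0,0.017,0,-3.34,-22.26,2.8,0,0,0.017,0,-3.34,-22.26,2.8,0,0,0.017,0,-3.34,-22.26,2.8,0,0,0.017,0,-3.34,-22.26,2.8,0,0,0.017,0,-3.34,-22.26,2.8,0,0,0.017,0,-3.34,-22.26,2.8,0,0,0.017,0,-3.34,-22.26,2.8,0,0,0.017,0] -> reach [ 436. -165.  230.] 172.0
[0,0,0,0,0,0,0,0,0,0,0,0,0,0] -> reach [ 436. -165.  230.] 172.0
```

View pics/s2.png

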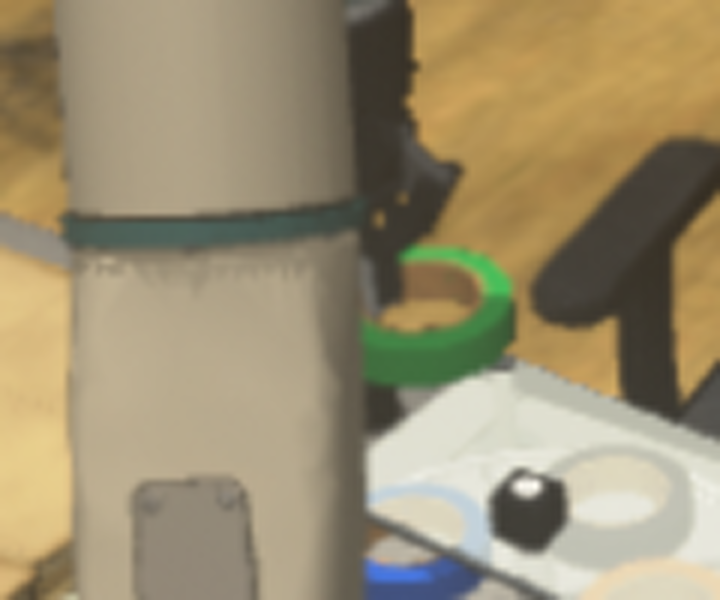

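Call:
step_arm(commands=[1.9, -25.1, -0.2, 0, 0, 0.055, 0, 1.9, -25.1, -0.2, 0, 0, 0.055, 0, 1.9, -25.1, -0.2, 0, 0, 0.055, 0, 1.9, -25.1, -0.2, 0, 0, 0.055, 0, 1.9, -25.1, -0.2, 0, 0, 0.055, 0, 1.9, -25.1, -0.2, 0, 0, 0.055, 0, 1.9, -25.1, -0.2, 0, 0, 0.055, 0, 1.9, -25.1, -0.2, 0, 0, 0.055, 0])

```text
clock: 10.45
eef_pos: [430.5, 61.1, 256.9]
tool_rot: [3.141, -0.002, 3.021]
force: [-0.4, -0.6, -1.3]
width: 14.8
gripper_force: 55.8
```

```bash
python3 - <<'E'
from plan import *
plan([(446,-165,230,172,0,10)])
E
```

```text
t 10.45 pos [430.5  61.1 256.9] yaw 173.1 w 14.8 F [-0.4 -0.6 -1.3]
[-4.26,-22.26,2.69,0,0,0.019,0,-4.26,-22.26,2.69,0,0,0.019,0,-4.26,-22.26,2.69,0,0,0.019,0,-4.26,-22.26,2.69,0,0,0.019,0,-4.26,-22.26,2.69,0,0,0.019,0,-4.26,-22.26,2.69,0,0,0.019,0,-4.26,-22.26,2.69,0,0,0.019,0,-4.26,-22.26,2.69,0,0,0.019,0,-4.26,-22.26,2.69,0,0,0.019,0,-4.26,-22.26,2.69,0,0,0.019,0] -> reach [ 446. -165.  230.] 172.0
```

Call:
step_arm(commands=[-4.3, -22.3, 2.7, 0, 0, 0.019, 0, -4.3, -22.3, 2.7, 0, 0, 0.019, 0, -4.3, -22.3, 2.7, 0, 0, 0.019, 0, -4.3, -22.3, 2.7, 0, 0, 0.019, 0, -4.3, -22.3, 2.7, 0, 0, 0.019, 0, -4.3, -22.3, 2.7, 0, 0, 0.019, 0, -4.3, -22.3, 2.7, 0, 0, 0.019, 0, -4.3, -22.3, 2.7, 0, 0, 0.019, 0, -4.3, -22.3, 4.5, 0, 0, 0.019, 0, -4.3, -22.3, 5.0, 0, 0, 0.019, 0])

```text
clock: 11.45
eef_pos: [446.1, -164.1, 206.7]
tool_rot: [3.14, -0.002, 3.004]
force: [0.2, -0.2, -1.3]
width: 14.5
gripper_force: 55.9
```

```bash
python3 - <<'E'
from plan import *
plan([(446,-165,127,172,0,1)])
d=get("scene");s=ctrl.read_state();p=pix(d,[s["eef_pos"]])[0];print(p)
x,y=max(0,int(p[0])-60),max(0,int(p[1])-50)
A=cv2.resize(d["image"][y:y+100,x:x+120],(480,400),interpolation=cv2.INTER_CUBIC)
d=get("top");B=cv2.resize(d["image"][150:230,300:380],(320,320),interpolation=cv2.INTER_CUBIC)
A=np.hstack([A,np.vstack([B,np.zeros((80,320,3),np.uint8)])])
cv2.imwrite("pics/s3.png",A[...,::-1])
E
```

```text
t 11.45 pos [ 446.1 -164.1  206.7] yaw 172.14 w 14.5 F [ 0.2 -0.2 -1.3]
[-0.01,-0.09,7.97,0,0,0.002,0] -> reach [ 446. -165.  162.] 172.0
[329.30844286 213.74198423]
```

View pics/s3.png

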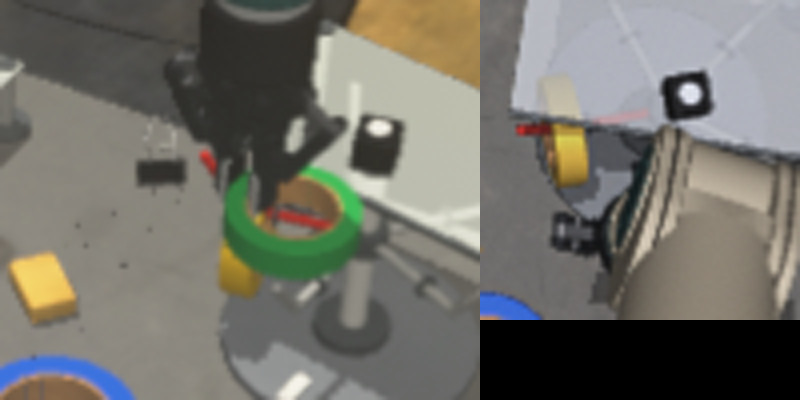

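The ring is level, and its hole is over the front branch, which the ring hides. Lowering gently while watching the force.

Call:
step_arm(commands=[0, -0.1, 2, 0, 0, 0, 0, 0, -0.1, 4, 0, 0, 0, 0, 0, -0.1, 5, 0, 0, 0, 0, 0, -0.1, 6, 0, 0, 0, 0, 0, -0.1, 6, 0, 0, 0, 0])

```text
clock: 12.05
eef_pos: [446.0, -167.2, 147.0]
tool_rot: [3.141, -0.002, 3.001]
force: [0.0, -0.3, -0.0]
width: 15.1
gripper_force: 55.9
```

Call:
step_arm(commands=[0, 0, 0.5, 0, 0, 0, 0, 0, 0, 1, 0, 0, 0, 0, 0, 0, 1.5, 0, 0, 0, 0, 0, 0, 1.9, 0, 0, 0, 0, 0, 0, 1.9, 0, 0, 0, 0])

```text
clock: 12.55
eef_pos: [445.9, -167.4, 128.1]
tool_rot: [3.141, -0.001, 3.001]
force: [-0.7, -0.3, -1.7]
width: 15.0
gripper_force: 55.9
```

Call:
step_arm(commands=[0, 0, 0, 0, 0, 0, 0.33, 0, 0, 0, 0, 0, 0, 0.33, 0, 0, 0, 0, 0, 0, 0.33, 0, 0, 0, 0, 0, 0, 0.33, 0, 0, -2, 0, 0, 0, 0.33, 0, 0, -5, 0, 0, 0, 0.33, 0, 0, -10, 0, 0, 0, 0.33, 0, 0, -15, 0, 0, 0, 0.5, 0, 0, -15, 0, 0, 0, 1])

```text
clock: 13.45
eef_pos: [450.2, -169.0, 285.0]
tool_rot: [-3.139, 0.013, 3.001]
force: [1.1, 0.4, 0.1]
width: 55.8
gripper_force: 0.0
```

```bash
python3 - <<'E'
from plan import *
d=get("scene")
A=cv2.resize(d["image"][150:280,290:440],(600,520),interpolation=cv2.INTER_CUBIC)
cv2.imwrite("pics/s4.png",A[...,::-1])
plan([(560.5,-215,285,100,1,9)])
E
```

```text
t 13.5 pos [ 448.4 -168.2  282. ] yaw 171.93 w 63.1 F [-0.5  0.5 -0.5]
[-11.76,-3.06,-0.3,0,0,1.255,1,-11.76,-3.06,-0.3,0,0,1.255,1,-11.76,-3.06,-0.3,0,0,1.255,1,-11.76,-3.06,-0.3,0,0,1.255,1,-11.76,-3.06,-0.3,0,0,1.255,1,-11.76,-3.06,-0.3,0,0,1.255,1,-11.76,-3.06,-0.3,0,0,1.255,1,-11.76,-3.06,-0.3,0,0,1.255,1,-11.76,-3.06,-0.3,0,0,1.255,1] -> reach [ 560. -215.  285.] 100.0
```

View pics/s4.png

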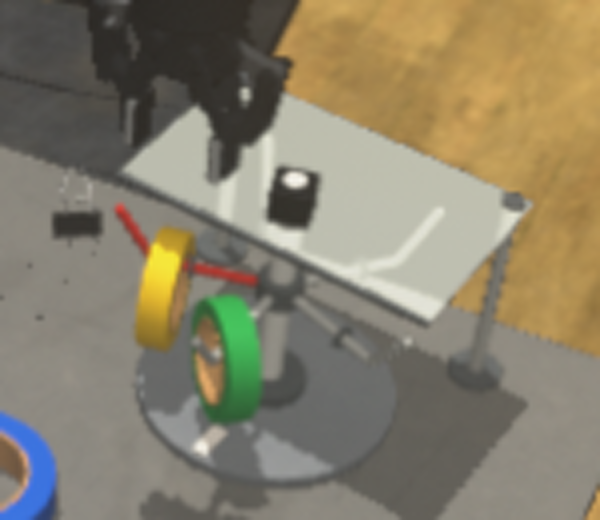

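Green hangs on branch 1. Next I'll turn the tree by about -75°.

Call:
step_arm(commands=[-11.8, -3.1, -0.3, 0, 0, 1.255, 1, -11.8, -3.1, -0.3, 0, 0, 1.255, 1, -11.8, -3.1, -0.3, 0, 0, 1.255, 1, -11.8, -3.1, -0.3, 0, 0, 1.255, 1, -11.8, -3.1, -0.3, 0, 0, 1.255, 1, -11.8, -3.1, -0.3, 0, 0, 1.255, 1, -11.8, -3.1, -0.3, 0, 0, 1.255, 1, -11.8, -3.1, -0.3, 0, 0, 1.255, 1, -11.8, -3.1, -0.3, 0, 0, 1.255, 1, -11.8, -3.1, -0.3, 0, 0, 1.255, 1])

```text
clock: 14.5
eef_pos: [558.0, -214.3, 280.0]
tool_rot: [-3.139, -0.001, 1.746]
force: [0.5, -0.3, -1.1]
width: 85.3
gripper_force: 0.0
```

```bash
python3 - <<'E'
from plan import *
plan([(560.5,-215,240,100,1,1),(560.5,-215,205,100,1,1),(560.5,-215,179,100,1,3),(560.5,-215,179,100,0,5)])
E
```

```text
t 14.5 pos [ 558.  -214.3  280. ] yaw 100.03 w 85.3 F [ 0.5 -0.3 -1.1]
[-0.11,0.24,4,0,0,0,1,-0.11,0.24,7.5,0,0,0,1,-0.11,0.24,10.1,0,0,0,1,-0.11,0.24,10.1,0,0,0,1,-0.11,0.24,10.1,0,0,0,1,-0.11,0.24,10.1,0,0,0,0,-0.11,0.24,10.1,0,0,0,0,-0.11,0.24,10.1,0,0,0,0,-0.11,0.24,10.1,0,0,0,0,-0.11,0.24,10.1,0,0,0,0] -> reach [ 560. -215.  179.] 100.0
```

Call:
step_arm(commands=[-0.1, 0.2, 4, 0, 0, 0, 1, -0.1, 0.2, 7.5, 0, 0, 0, 1, -0.1, 0.2, 10.1, 0, 0, 0, 1, -0.1, 0.2, 10.1, 0, 0, 0, 1, -0.1, 0.2, 10.1, 0, 0, 0, 1, -0.1, 0.2, 10.1, 0, 0, 0, 0, -0.1, 0.2, 10.1, 0, 0, 0, 0, -0.1, 0.2, 10.1, 0, 0, 0, 0, -0.1, 0.2, 10.1, 0, 0, 0, 0, -0.1, 0.2, 10.1, 0, 0, 0, 0])

```text
clock: 15.5
eef_pos: [562.1, -215.5, 181.9]
tool_rot: [3.139, 0.001, 1.746]
force: [0.6, 1.1, 6.2]
width: 31.1
gripper_force: 60.3
```

Call:
step_arm(commands=[0, 0, 0, 0, 0, 0.087, 0, 0, 0, 0, 0, 0, 0.175, 0, 0, 0, 0, 0, 0, 0.262, 0, 0, 0, 0, 0, 0, 0.349, 0, 0, 0, 0, 0, 0, 0.436, 0, 0, 0, 0, 0, 0, 0.524, 0, 0, 0, 0, 0, 0, 0.611, 0, 0, 0, 0, 0, 0, 0.698, 0, 0, 0, 0, 0, 0, 0.785, 0, 0, 0, 0, 0, 0, 0.873, 0])

```text
clock: 16.5
eef_pos: [560.5, -215.1, 181.9]
tool_rot: [-3.141, -0.001, 0.87]
force: [-4.8, 2.7, 9.1]
width: 30.8
gripper_force: 60.8
```

Call:
step_arm(commands=[0, 0, 0, 0, 0, 0.087, 0, 0, 0, 0, 0, 0, 0.175, 0, 0, 0, 0, 0, 0, 0.262, 0, 0, 0, 0, 0, 0, 0.349, 0, 0, 0, 0, 0, 0, 0.436, 0, 0, 0, 0, 0, 0, 0.436, 0, 0, 0, 0, 0, 0, 0.436, 0])

```text
clock: 17.2
eef_pos: [559.9, -214.4, 181.9]
tool_rot: [-3.139, 0.0, 0.437]
force: [-5.5, 5.7, 12.5]
width: 31.3
gripper_force: 61.0
```

Call:
step_arm(commands=[0, 0, 0, 0, 0, 0, 1, 0, 0, 0, 0, 0, 0, 1, 0, 0, 0, 0, 0, 0, 1, 0, 0, 0, 0, 0, 0, 1, 0, 0, -5, 0, 0, 0, 1, 0, 0, -10, 0, 0, 0, 1, 0, 0, -11, 0, 0, 0, 1, 0, 0, -11, 0, 0, 0, 1])

```text
clock: 18.0
eef_pos: [561.9, -216.2, 292.7]
tool_rot: [3.139, -0.003, 0.437]
force: [-0.5, -0.2, -0.6]
width: 85.4
gripper_force: 0.0
```

```bash
python3 - <<'E'
from plan import *
plan([(430,60,285,70,1,8),(538.6,272.5,240,90,1,10)])
E
```

```text
t 18.0 pos [ 561.9 -216.2  292.7] yaw 25.03 w 85.4 F [-0.5 -0.2 -0.6]
[-0.26,-30.61,0.77,0,0,-0.785,1,-0.26,-30.61,0.77,0,0,-0.785,1,-0.26,-30.61,0.77,0,0,-0.785,1,-0.26,-30.61,0.77,0,0,-0.785,1,-0.26,-30.61,0.77,0,0,-0.785,1,-0.26,-30.61,0.77,0,0,-0.785,1,-0.26,-30.61,0.77,0,0,-0.785,1,-0.26,-30.61,0.77,0,0,-0.785,1,18.57,-45.27,5.27,0,0,-1.134,1,18.57,-45.27,5.27,0,0,-1.134,1] -> reach [470. 139. 268.] 87.0
[13.71,6.13,2.83,0,0,-0.052,1,13.71,6.13,2.83,0,0,-0.052,1,13.71,6.13,2.83,0,0,-0.052,1,13.71,6.13,2.83,0,0,-0.052,1,13.71,6.13,2.83,0,0,-0.052,1,13.71,6.13,2.83,0,0,-0.052,1,13.71,6.13,2.83,0,0,-0.052,1,13.71,6.13,2.83,0,0,-0.052,1] -> reach [539. 272. 240.] 90.0
```

Call:
step_arm(commands=[-0.3, -30.6, 0.8, 0, 0, -0.785, 1, -0.3, -30.6, 0.8, 0, 0, -0.785, 1, -0.3, -30.6, 0.8, 0, 0, -0.785, 1, -0.3, -30.6, 0.8, 0, 0, -0.785, 1, -0.3, -30.6, 0.8, 0, 0, -0.785, 1, -0.3, -30.6, 0.8, 0, 0, -0.785, 1, 18.6, -45.3, 0.8, 0, 0, -1.15, 1, 18.6, -45.3, 0.8, 0, 0, -1.15, 1, 18.6, -45.3, 0.8, 0, 0, -1.15, 1, 18.6, -45.3, 0.8, 0, 0, -1.15, 1])

```text
clock: 19.0
eef_pos: [518.1, 236.9, 280.7]
tool_rot: [-3.138, 0.001, 1.589]
force: [0.9, -0.3, -0.4]
width: 85.8
gripper_force: 0.0
```

Call:
step_arm(commands=[0, 0, 0, 0, 0, 0, 1, 0, 0, 0, 0, 0, 0, 1, 0, 0, 0, 0, 0, 0, 1])

```text
clock: 19.3
eef_pos: [517.9, 233.2, 281.4]
tool_rot: [-3.139, 0.002, 1.585]
force: [0.2, 0.1, 0.2]
width: 85.7
gripper_force: 0.0
```

```bash
python3 - <<'E'
from plan import *
d=get("top")
box=np.zeros((420,560),bool); box[165:200,180:212]=1
m=(d["image"].max(2)<55)&box
n,l,s,c=cv2.connectedComponentsWithStats(m.astype(np.uint8)); i=1+s[1:,4].argmax(); r=cv2.minAreaRect(np.argwhere(l==i)[:,::-1].astype(np.float32)); print(r,world(d,[r[0]],110))
cv2.imwrite("pics/c5.png",cv2.resize(d["image"][110:260,140:410],(800,444),interpolation=cv2.INTER_CUBIC)[...,::-1])
plan([(538.6,272.5,160,91,1,8),(538.6,272.5,73,91,1,2)])
E
```

```text
((200.77699279785156, 182.08168029785156), (6.555988311767578, 34.04410171508789), 1.6846843957901) [[541.60130089 253.40329435 110.        ]]
t 19.35 pos [518.2 233.  281.9] yaw 90.79 w 85.2 F [ 0.7 -0.4  0.3]
[3.92,2.1,12.19,0,0,-0.004,1,3.92,2.1,12.19,0,0,-0.004,1,3.92,2.1,12.19,0,0,-0.004,1,3.92,2.1,12.19,0,0,-0.004,1,3.92,2.1,12.19,0,0,-0.004,1,3.92,2.1,12.19,0,0,-0.004,1,3.92,2.1,12.19,0,0,-0.004,1,3.92,2.1,12.19,0,0,-0.004,1,3.92,2.1,20.89,0,0,-0.004,1,3.92,2.1,20.89,0,0,-0.004,1] -> reach [539. 272.  73.] 91.0
```

View pics/c5.png

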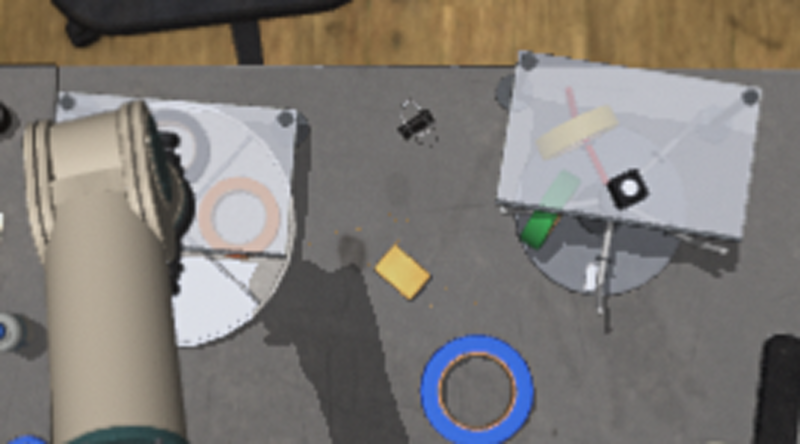

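Branch 2 is at the front, and green and red have moved on to the left. Now the carousel knob.

Call:
step_arm(commands=[3.9, 2.1, 0, 0, 0, 0, 1, 3.9, 2.1, 6, 0, 0, 0, 1, 3.9, 2.1, 11, 0, 0, 0, 1, 3.9, 2.1, 15, 0, 0, 0, 1, 3.9, 2.1, 15, 0, 0, 0, 1, 3.9, 2.1, 15, 0, 0, 0, 1, 3.9, 2.1, 18, 0, 0, 0, 1, 3.9, 2.1, 20.8, 0, 0, 0, 1, 3.9, 2.1, 20.8, 0, 0, 0, 1, 3.9, 2.1, 20.8, 0, 0, 0, 1])

```text
clock: 20.35
eef_pos: [541.2, 274.6, 77.6]
tool_rot: [3.138, -0.002, 1.586]
force: [-0.0, 0.5, 0.3]
width: 85.3
gripper_force: 0.0
```

Call:
step_arm(commands=[0, 0, 0, 0, 0, 0, 0, 0, 0, 0, 0, 0, 0, 0, 0, 0, 0, 0, 0, 0, 0, 0, 0, 0, 0, 0, 0, 0, 0, 0, 0, 0, 0, 0, 0, 0, 0, 0, 0, 0, 0, 0])

```text
clock: 20.95
eef_pos: [541.5, 274.5, 76.2]
tool_rot: [3.137, -0.001, 1.586]
force: [2.2, -0.8, 5.5]
width: 31.0
gripper_force: 60.7
```

Call:
step_arm(commands=[0, 0, 0, 0, 0, -0.11, 0, 0, 0, 0, 0, 0, -0.22, 0, 0, 0, 0, 0, 0, -0.33, 0, 0, 0, 0, 0, 0, -0.44, 0, 0, 0, 0, 0, 0, -0.55, 0, 0, 0, 0, 0, 0, -0.66, 0, 0, 0, 0, 0, 0, -0.77, 0, 0, 0, 0, 0, 0, -0.88, 0, 0, 0, 0, 0, 0, -0.99, 0, 0, 0, 0, 0, 0, -1.1, 0])

```text
clock: 21.95
eef_pos: [543.6, 276.1, 76.2]
tool_rot: [3.134, 0.006, 2.691]
force: [9.0, 3.8, -0.7]
width: 31.3
gripper_force: 59.1
```

Call:
step_arm(commands=[0, 0, 0, 0, 0, -0.11, 0, 0, 0, 0, 0, 0, -0.22, 0, 0, 0, 0, 0, 0, -0.33, 0, 0, 0, 0, 0, 0, -0.42, 0, 0, 0, 0, 0, 0, -0.42, 0, 0, 0, 0, 0, 0, -0.42, 0])

```text
clock: 22.55
eef_pos: [543.9, 277.1, 76.2]
tool_rot: [3.136, 0.009, 3.107]
force: [9.1, 6.2, -0.4]
width: 31.3
gripper_force: 59.5
```

Call:
step_arm(commands=[0, 0, 0, 0, 0, 0, 1, 0, 0, 0, 0, 0, 0, 1, 0, 0, 0, 0, 0, 0, 1, 0, 0, 0, 0, 0, 0, 1, 0, 0, -4, 0, 0, 0, 1, 0, 0, -8, 0, 0, 0, 1, 0, 0, -12, 0, 0, 0, 1, 0, 0, -12, 0, 0, 0, 1])

```text
clock: 23.35
eef_pos: [542.5, 275.9, 200.4]
tool_rot: [3.136, 0.009, 3.106]
force: [1.2, 1.6, -0.8]
width: 85.1
gripper_force: 0.0
```

```bash
python3 - <<'E'
from plan import *
d=get("top")
try: ring(d,"blue",(140,235,150,245))
except Exception as e: print(e)
plan([(440,110,200,176,1,7)])
E
```

```text
blue px [205.5 205. ] r 7.8 area 52 world [471.8 246.4  46. ]
t 23.4 pos [540.9 275.  197.7] yaw 177.99 w 85.3 F [-0.9  0.5 -0.5]
[9.51,-16.85,-0.23,0,0,0.035,1,9.51,-16.85,-0.23,0,0,0.035,1,9.51,-16.85,-0.23,0,0,0.035,1,9.51,-16.85,-0.23,0,0,0.035,1,9.51,-16.85,-0.23,0,0,0.035,1,9.51,-16.85,-0.23,0,0,0.035,1,9.51,-16.85,-0.23,0,0,0.035,1] -> reach [440. 110. 200.] 176.0
```

Call:
step_arm(commands=[9.5, -18.5, -0.2, 0, 0, 0.035, 0.5, 9.5, -18.5, -0.2, 0, 0, 0.035, 0.5, 9.5, -18.5, -0.2, 0, 0, 0.035, 0.5, 9.5, -18.5, -0.2, 0, 0, 0.035, 0.5, 9.5, -18.5, -0.2, 0, 0, 0.035, 0.5, 9.5, -18.5, -0.2, 0, 0, 0.035, 0.5, 9.5, -18.5, -0.2, 0, 0, 0.035, 0.5])

```text
clock: 24.1
eef_pos: [438.6, 93.8, 196.4]
tool_rot: [3.141, 0.0, 3.073]
force: [0.8, 0.8, 0.1]
width: 42.8
gripper_force: 0.0
```

```bash
cat > pick.py <<'E'
from plan import *
import sys
def go(col,view=None):
    d=get("top"); P=ring(d,col,(175,235,150,245) if col!="black" else (190,235,160,240)); v=P[:2]-np.array([541,274]); print("r",np.hypot(*v).round(1),"ang",np.degrees(np.arctan2(v[1],v[0])).round(1))
    if view: cv2.imwrite("pics/"+view,cv2.resize(d["image"][110:260,140:410],(800,444),interpolation=cv2.INTER_CUBIC)[...,::-1])
    x,y=P[0]+2.6,P[1]+38
    plan([(x,y,150,176,0.5,6),(x,y,90,176,0.5,2),(x,y,60,176,0.5,2)])
if __name__=="__main__": go(*sys.argv[1:])
E
python3 pick.py blue
```

```text
blue px [195.8 209.7] r 13.8 area 297 world [456.  278.6  46. ]
r 85.1 ang 176.9
t 24.15 pos [438.8  94.2 196.4] yaw 176.1 w 42.6 F [-0.1  0.2  0.7]
[-0.47,22.32,4.64,0,0,0.002,0.5,-0.47,22.32,4.64,0,0,0.002,0.5,-0.47,22.32,4.64,0,0,0.002,0.5,-0.47,22.32,4.64,0,0,0.002,0.5,-0.47,22.32,4.64,0,0,0.002,0.5,-0.47,22.32,4.64,0,0,0.002,0.5,-0.47,22.32,10.64,0,0,0.002,0.5,-0.47,22.32,10.64,0,0,0.002,0.5,-0.47,22.32,13.64,0,0,0.002,0.5,-0.47,22.32,13.64,0,0,0.002,0.5] -> reach [459. 317.  60.] 176.0
```

Call:
step_arm(commands=[-0.5, 22.3, 4.6, 0, 0, 0, 0.5, -0.5, 22.3, 4.6, 0, 0, 0, 0.5, -0.5, 22.3, 4.6, 0, 0, 0, 0.5, -0.5, 22.3, 4.6, 0, 0, 0, 0.5, -0.5, 22.3, 4.6, 0, 0, 0, 0.5, -0.5, 22.3, 4.6, 0, 0, 0, 0.5, -0.5, 22.3, 9, 0, 0, 0, 0.5, -0.5, 22.3, 12, 0, 0, 0, 0.5, -0.5, 22.3, 13.6, 0, 0, 0, 0.5, -0.5, 22.3, 13.6, 0, 0, 0, 0.5])

```text
clock: 25.15
eef_pos: [456.7, 314.0, 58.1]
tool_rot: [-3.138, -0.004, 3.073]
force: [-0.3, 0.7, 0.9]
width: 42.7
gripper_force: 0.0
```

Call:
step_arm(commands=[0, 0, 1.7, 0, 0, 0, 0.5, 0, 0, 3.4, 0, 0, 0, 0.5, 0, 0, 3.4, 0, 0, 0, 0.5, 0, 0, 3.4, 0, 0, 0, 0, 0, 0, 3.4, 0, 0, 0, 0, 0, 0, 3.4, 0, 0, 0, 0, 0, 0, 3.4, 0, 0, 0, 0, 0, 0, 3.4, 0, 0, 0, 0])

```text
clock: 25.95
eef_pos: [459.5, 315.7, 28.1]
tool_rot: [3.139, 0.002, 3.072]
force: [-0.6, 0.3, 6.9]
width: 15.4
gripper_force: 62.5
```

Call:
step_arm(commands=[0, 0, -4, 0, 0, 0, 0, 0, 0, -8, 0, 0, 0, 0, 0, 0, -13, 0, 0, 0, 0, 0, 0, -18, 0, 0, 0, 0, 0, 0, -23, 0, 0, 0, 0, 0, 0, -23, 0, 0, 0, 0, 0, 0, -23, 0, 0, 0, 0])

```text
clock: 26.65
eef_pos: [458.7, 314.8, 258.0]
tool_rot: [3.14, 0.002, 3.072]
force: [-0.2, -1.0, -1.6]
width: 14.8
gripper_force: 62.6
```

```bash
python3 - <<'E'
from plan import *
plan([(430,80,258,173,0,8)])
d=get("top")
B=cv2.resize(d["image"][150:230,300:400],(800,640),interpolation=cv2.INTER_CUBIC)[:600]
cv2.imwrite("pics/c6.png",B[...,::-1])
E
```

```text
t 26.65 pos [458.7 314.8 258. ] yaw 175.99 w 14.8 F [-0.2 -1.  -1.6]
[1.22,-23.62,-0,0,0,0.052,0,1.22,-23.62,-0,0,0,0.052,0,1.22,-23.62,-0,0,0,0.052,0,1.22,-23.62,-0,0,0,0.052,0,1.22,-23.62,-0,0,0,0.052,0,1.22,-23.62,-0,0,0,0.052,0,1.22,-23.62,-0,0,0,0.052,0,1.22,-23.62,-0,0,0,0.052,0] -> reach [430.  80. 258.] 173.0
```

View pics/c6.png

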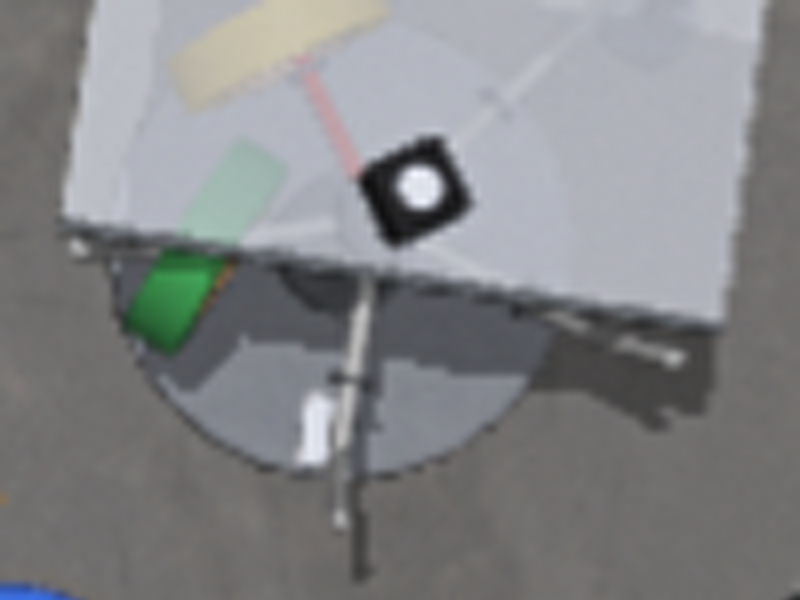

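The tip of branch 2 is at crop (341,518), which gives px (342.6,214.8) and world ≈ (437,-194) at 124.9 mm radius. That matches the spec, and the branch angle is 170°. Carrying blue over.

Call:
step_arm(commands=[1.2, -23.6, 0, 0, 0, 0.052, 0, 1.2, -23.6, 0, 0, 0, 0.052, 0, 1.2, -23.6, 0, 0, 0, 0.052, 0, 1.2, -23.6, 0, 0, 0, 0.052, 0, 1.2, -23.6, 0, 0, 0, 0.052, 0, 1.2, -23.6, 0, 0, 0, 0.052, 0, 1.2, -23.6, 0, 0, 0, 0.052, 0, 1.2, -23.6, 0, 0, 0, 0.052, 0])

```text
clock: 27.5
eef_pos: [429.6, 81.3, 255.8]
tool_rot: [3.142, -0.002, 3.022]
force: [-0.3, 0.1, -0.8]
width: 15.3
gripper_force: 62.7
```

```bash
python3 - <<'E'
from plan import *
plan([(447,-157,210,172,0,1)])
E
```

```text
t 27.5 pos [429.6  81.3 255.8] yaw 173.12 w 15.3 F [-0.3  0.1 -0.8]
[-4.58,-23.46,4.58,0,0,0.02,0] -> reach [433.  37. 247.] 172.0
```

Call:
step_arm(commands=[-4.6, -23.5, 1, 0, 0, 0.02, 0, -4.6, -23.5, 1, 0, 0, 0.02, 0, -4.6, -23.5, 1, 0, 0, 0.02, 0, -4.6, -23.5, 1, 0, 0, 0.02, 0, -4.6, -23.5, 1, 0, 0, 0.02, 0, -4.6, -23.5, 1, 0, 0, 0.02, 0, -4.6, -23.5, 2, 0, 0, 0.02, 0, -4.6, -23.5, 4.6, 0, 0, 0.02, 0, -4.6, -23.5, 4.6, 0, 0, 0.02, 0, -4.6, -23.5, 4.6, 0, 0, 0.02, 0])

```text
clock: 28.5
eef_pos: [447.1, -156.6, 210.1]
tool_rot: [3.141, -0.002, 3.003]
force: [0.2, 0.2, 0.2]
width: 15.4
gripper_force: 62.8
```

```bash
python3 - <<'E'
from plan import *
plan([(447,-157,127,172,0,1)])
E
```

```text
t 28.5 pos [ 447.1 -156.6  210.1] yaw 172.07 w 15.4 F [0.2 0.2 0.2]
[-0,-0.04,8.31,0,0,0.001,0] -> reach [ 447. -157.  165.] 172.0
```

Call:
step_arm(commands=[0, 0, 2, 0, 0, 0, 0, 0, 0, 4, 0, 0, 0, 0, 0, 0, 5, 0, 0, 0, 0, 0, 0, 6, 0, 0, 0, 0, 0, 0, 7, 0, 0, 0, 0, 0, 0, 7.7, 0, 0, 0, 0, 0, 0, 8.2, 0, 0, 0, 0, 0, 0, 8.2, 0, 0, 0, 0])

```text
clock: 29.3
eef_pos: [446.9, -158.6, 128.2]
tool_rot: [3.141, -0.001, 3.0]
force: [-0.5, -0.2, 0.0]
width: 15.1
gripper_force: 62.7
```

Call:
step_arm(commands=[0, 0, 0, 0, 0, 0, 0.33, 0, 0, 0, 0, 0, 0, 0.33, 0, 0, 0, 0, 0, 0, 0.33, 0, 0, 0, 0, 0, 0, 0.33, 0, 0, -2, 0, 0, 0, 0.33, 0, 0, -5, 0, 0, 0, 0.33, 0, 0, -10, 0, 0, 0, 0.33, 0, 0, -15, 0, 0, 0, 0.5, 0, 0, -15, 0, 0, 0, 1])

```text
clock: 30.2
eef_pos: [451.0, -160.0, 285.0]
tool_rot: [-3.14, 0.013, 3.0]
force: [0.4, -0.5, 0.5]
width: 56.1
gripper_force: 0.0
```

```bash
cat > hung.py <<'E'
from h import *
# centroid of coloured points near the tree, from scene cloud: expect r~85 from axis, z~84
d=get("scene"); P=cloud(d); im=d["image"].astype(int); r,g,b=im[...,0],im[...,1],im[...,2]
near=(np.hypot(P[...,0]-560,P[...,1]+215)<160)&(P[...,2]>25)&(P[...,2]<165)
for n,m in {"green":(g>r+30)&(g>b+20),"blue":(b>r+60)&(b>g+30),"orange":(r>g+60)&(r>b+70)&(g<125),"black":im.max(2)<45}.items():
    q=P[m&near]
    if len(q)>20: c=(np.percentile(q,5,0)+np.percentile(q,95,0))/2; v=c[:2]-[560,-215]; print(n,len(q),c.round(0),"z",q[:,2].min().round(0),q[:,2].max().round(0),"r",np.hypot(*v).round(0),"ang",np.degrees(np.arctan2(v[1],v[0])).round(0))
E
python3 hung.py; python3 - <<'E'
from plan import *
plan([(560.5,-215,285,115,1,9)])
E
```

```text
green 313 [ 541. -147.  101.] z 52.0 137.0 r 71.0 ang 105.0
blue 258 [ 481. -209.  111.] z 68.0 138.0 r 80.0 ang 176.0
t 30.25 pos [ 449.2 -159.4  282. ] yaw 171.87 w 63.2 F [-0.5 -0.6 -0.3]
[-11.8,-3.93,-0.3,0,0,0.993,1,-11.8,-3.93,-0.3,0,0,0.993,1,-11.8,-3.93,-0.3,0,0,0.993,1,-11.8,-3.93,-0.3,0,0,0.993,1,-11.8,-3.93,-0.3,0,0,0.993,1,-11.8,-3.93,-0.3,0,0,0.993,1,-11.8,-3.93,-0.3,0,0,0.993,1,-11.8,-3.93,-0.3,0,0,0.993,1,-11.8,-3.93,-0.3,0,0,0.993,1] -> reach [ 560. -215.  285.] 115.0
```

Call:
step_arm(commands=[-11.8, -3.9, -0.3, 0, 0, 0.993, 1, -11.8, -3.9, -0.3, 0, 0, 0.993, 1, -11.8, -3.9, -0.3, 0, 0, 0.993, 1, -11.8, -3.9, -0.3, 0, 0, 0.993, 1, -11.8, -3.9, -0.3, 0, 0, 0.993, 1, -11.8, -3.9, -0.3, 0, 0, 0.993, 1, -11.8, -3.9, -0.3, 0, 0, 0.993, 1, -11.8, -3.9, -0.3, 0, 0, 0.993, 1, -11.8, -3.9, -0.3, 0, 0, 0.993, 1, -11.8, -3.9, -0.3, 0, 0, 0.993, 1])

```text
clock: 31.25
eef_pos: [558.1, -213.8, 281.1]
tool_rot: [-3.141, -0.001, 2.008]
force: [-0.1, 0.1, -1.0]
width: 85.2
gripper_force: 0.0
```

```bash
python3 hung.py; python3 - <<'E'
from plan import *
plan([(560.5,-215,179,115,1,1)])
E
```

```text
green 320 [ 542. -147.  100.] z 55.0 137.0 r 70.0 ang 105.0
blue 262 [ 481. -211.  110.] z 70.0 138.0 r 80.0 ang 177.0
t 31.3 pos [ 558.2 -213.9  281.3] yaw 115.05 w 85.6 F [-0.5  0.4 -0.7]
[-0.19,0.16,10.23,0,0,0.001,1] -> reach [ 559. -214.  236.] 115.0
```

Call:
step_arm(commands=[-0.2, 0.2, 4, 0, 0, 0, 1, -0.2, 0.2, 7.5, 0, 0, 0, 1, -0.2, 0.2, 10.2, 0, 0, 0, 1, -0.2, 0.2, 10.2, 0, 0, 0, 1, -0.2, 0.2, 10.2, 0, 0, 0, 1, -0.2, 0.2, 10.2, 0, 0, 0, 0, -0.2, 0.2, 10.2, 0, 0, 0, 0, -0.2, 0.2, 10.2, 0, 0, 0, 0, -0.2, 0.2, 10.2, 0, 0, 0, 0, -0.2, 0.2, 10.2, 0, 0, 0, 0])

```text
clock: 32.3
eef_pos: [562.3, -214.8, 181.0]
tool_rot: [3.139, 0.001, 2.007]
force: [1.5, 1.1, 6.5]
width: 31.2
gripper_force: 60.4
```

Call:
step_arm(commands=[0, 0, 0, 0, 0, 0.087, 0, 0, 0, 0, 0, 0, 0.175, 0, 0, 0, 0, 0, 0, 0.262, 0, 0, 0, 0, 0, 0, 0.349, 0, 0, 0, 0, 0, 0, 0.436, 0, 0, 0, 0, 0, 0, 0.524, 0, 0, 0, 0, 0, 0, 0.611, 0, 0, 0, 0, 0, 0, 0.698, 0, 0, 0, 0, 0, 0, 0.785, 0, 0, 0, 0, 0, 0, 0.873, 0])

```text
clock: 33.3
eef_pos: [561.2, -214.7, 180.9]
tool_rot: [3.141, -0.001, 1.131]
force: [-2.2, 1.8, 8.1]
width: 31.6
gripper_force: 60.7
```

Call:
step_arm(commands=[0, 0, 0, 0, 0, 0.087, 0, 0, 0, 0, 0, 0, 0.175, 0, 0, 0, 0, 0, 0, 0.262, 0, 0, 0, 0, 0, 0, 0.366, 0, 0, 0, 0, 0, 0, 0.366, 0, 0, 0, 0, 0, 0, 0.366, 0])

```text
clock: 33.9
eef_pos: [560.8, -214.5, 180.9]
tool_rot: [-3.141, -0.001, 0.768]
force: [-4.6, 4.3, 9.4]
width: 31.0
gripper_force: 60.9
```

Call:
step_arm(commands=[0, 0, 0, 0, 0, 0, 1, 0, 0, 0, 0, 0, 0, 1, 0, 0, 0, 0, 0, 0, 1, 0, 0, 0, 0, 0, 0, 1, 0, 0, -5, 0, 0, 0, 1, 0, 0, -10, 0, 0, 0, 1, 0, 0, -11, 0, 0, 0, 1, 0, 0, -11, 0, 0, 0, 1])

```text
clock: 34.7
eef_pos: [562.1, -215.7, 291.7]
tool_rot: [3.138, -0.002, 0.768]
force: [0.9, 0.4, -0.7]
width: 85.5
gripper_force: 0.0
```

```bash
python3 - <<'E'
from plan import *
plan([(430,60,285,70,1,8),(541,274,285,88,1,10)])
E
```

```text
t 34.7 pos [ 562.1 -215.7  291.7] yaw 43.99 w 85.5 F [ 0.9  0.4 -0.7]
[9.64,-29.01,0.67,0,0,-0.454,1,9.64,-29.01,0.67,0,0,-0.454,1,9.64,-29.01,0.67,0,0,-0.454,1,9.64,-29.01,0.67,0,0,-0.454,1,9.64,-29.01,0.67,0,0,-0.454,1,9.64,-29.01,0.67,0,0,-0.454,1,9.64,-29.01,0.67,0,0,-0.454,1,9.64,-29.01,0.67,0,0,-0.454,1,32.49,-36.7,0.67,0,0,-0.768,1,32.49,-36.7,0.67,0,0,-0.768,1] -> reach [471. 140. 285.] 87.0
[13.76,6.24,0,0,0,-0.017,1,13.76,6.24,0,0,0,-0.017,1,13.76,6.24,0,0,0,-0.017,1,13.76,6.24,0,0,0,-0.017,1,13.76,6.24,0,0,0,-0.017,1,13.76,6.24,0,0,0,-0.017,1,13.76,6.24,0,0,0,-0.017,1,13.76,6.24,0,0,0,-0.017,1] -> reach [541. 274. 285.] 88.0
```

Call:
step_arm(commands=[9.6, -29.0, 0.7, 0, 0, -0.454, 1, 9.6, -29.0, 0.7, 0, 0, -0.454, 1, 9.6, -29.0, 0.7, 0, 0, -0.454, 1, 9.6, -29.0, 0.7, 0, 0, -0.454, 1, 9.6, -29.0, 0.7, 0, 0, -0.454, 1, 9.6, -29.0, 0.7, 0, 0, -0.454, 1, 32.5, -36.7, 0.7, 0, 0, -0.768, 1, 32.5, -36.7, 0.7, 0, 0, -0.768, 1, 32.5, -36.7, 0.7, 0, 0, -0.768, 1, 32.5, -36.7, 0.7, 0, 0, -0.768, 1])

```text
clock: 35.7
eef_pos: [519.3, 236.5, 280.7]
tool_rot: [-3.138, 0.001, 1.537]
force: [1.4, -0.4, 0.1]
width: 85.7
gripper_force: 0.0
```

Call:
step_arm(commands=[0, 0, 0, 0, 0, 0, 1, 0, 0, 0, 0, 0, 0, 1, 0, 0, 0, 0, 0, 0, 1])

```text
clock: 36.0
eef_pos: [519.0, 232.8, 281.4]
tool_rot: [-3.139, 0.002, 1.534]
force: [-0.1, -0.6, -0.1]
width: 85.3
gripper_force: 0.0
```

```bash
python3 hung.py; python3 - <<'E'
from plan import *
plan([(542,275.5,73,88,1,1)])
E
```

```text
blue 291 [ 541. -148.   98.] z 50.0 141.0 r 70.0 ang 106.0
t 36.05 pos [519.3 232.6 282. ] yaw 87.86 w 85.2 F [-0.6 -0.9  0.1]
[4.37,2.11,20.9,0,0,-0.002,1] -> reach [524. 242. 238.] 88.0
```

Blue hangs well and has turned with the tree. Next is the carousel turn.

Call:
step_arm(commands=[4.4, 2.1, 0, 0, 0, 0, 1, 4.4, 2.1, 6, 0, 0, 0, 1, 4.4, 2.1, 11, 0, 0, 0, 1, 4.4, 2.1, 15, 0, 0, 0, 1, 4.4, 2.1, 18, 0, 0, 0, 1, 4.4, 2.1, 20.7, 0, 0, 0, 1, 4.4, 2.1, 20.7, 0, 0, 0, 1, 4.4, 2.1, 20.7, 0, 0, 0, 1])

```text
clock: 36.85
eef_pos: [542.8, 276.6, 76.4]
tool_rot: [3.141, 0.0, 1.534]
force: [0.6, -0.3, 1.5]
width: 85.7
gripper_force: 0.0
```

Call:
step_arm(commands=[0, 0, 0, 0, 0, 0, 0, 0, 0, 0, 0, 0, 0, 0, 0, 0, 0, 0, 0, 0, 0, 0, 0, 0, 0, 0, 0, 0, 0, 0, 0, 0, 0, 0, 0, 0, 0, 0, 0, 0, 0, 0])

```text
clock: 37.45
eef_pos: [541.3, 278.1, 76.9]
tool_rot: [-3.139, -0.001, 1.536]
force: [-3.4, -0.0, 7.9]
width: 31.0
gripper_force: 61.4
```

Call:
step_arm(commands=[0, 0, 0, 0, 0, -0.11, 0, 0, 0, 0, 0, 0, -0.22, 0, 0, 0, 0, 0, 0, -0.33, 0, 0, 0, 0, 0, 0, -0.44, 0, 0, 0, 0, 0, 0, -0.55, 0, 0, 0, 0, 0, 0, -0.66, 0, 0, 0, 0, 0, 0, -0.77, 0, 0, 0, 0, 0, 0, -0.88, 0, 0, 0, 0, 0, 0, -0.99, 0, 0, 0, 0, 0, 0, -1.1, 0])

```text
clock: 38.45
eef_pos: [540.2, 277.7, 76.9]
tool_rot: [-3.139, -0.003, 2.641]
force: [-6.7, -2.2, 10.2]
width: 30.8
gripper_force: 59.7
```

Call:
step_arm(commands=[0, 0, 0, 0, 0, -0.11, 0, 0, 0, 0, 0, 0, -0.22, 0, 0, 0, 0, 0, 0, -0.33, 0, 0, 0, 0, 0, 0, -0.44, 0, 0, 0, 0, 0, 0, -0.46, 0, 0, 0, 0, 0, 0, -0.46, 0, 0, 0, 0, 0, 0, -0.46, 0])

```text
clock: 39.15
eef_pos: [540.0, 277.1, 76.9]
tool_rot: [-3.14, -0.004, 3.096]
force: [-7.3, -2.1, 11.8]
width: 30.9
gripper_force: 60.0
```

Call:
step_arm(commands=[0, 0, 0, 0, 0, 0, 1, 0, 0, 0, 0, 0, 0, 1, 0, 0, 0, 0, 0, 0, 1, 0, 0, 0, 0, 0, 0, 1, 0, 0, -4, 0, 0, 0, 1, 0, 0, -8, 0, 0, 0, 1, 0, 0, -12, 0, 0, 0, 1, 0, 0, -12, 0, 0, 0, 1])

```text
clock: 39.95
eef_pos: [546.2, 279.7, 201.5]
tool_rot: [3.136, 0.01, 3.095]
force: [0.2, 1.2, 0.5]
width: 85.2
gripper_force: 0.0
```

Call:
step_arm(commands=[9.5, -18.5, -0.2, 0, 0, 0.035, 0.5, 9.5, -18.5, -0.2, 0, 0, 0.035, 0.5, 9.5, -18.5, -0.2, 0, 0, 0.035, 0.5, 9.5, -18.5, -0.2, 0, 0, 0.035, 0.5, 9.5, -18.5, -0.2, 0, 0, 0.035, 0.5, 9.5, -18.5, -0.2, 0, 0, 0.035, 0.5, 9.5, -18.5, -0.2, 0, 0, 0.035, 0.5])

```text
clock: 40.65
eef_pos: [440.4, 98.5, 197.8]
tool_rot: [3.14, 0.001, 3.061]
force: [0.2, -0.1, -0.5]
width: 42.7
gripper_force: 0.0
```

```bash
python3 pick.py black c7.png
```

```text
black px [201.3 210.1] r 13.3 area 196 world [454.8 260.3  46. ]
r 87.2 ang -170.9
t 40.7 pos [440.4  99.  197.7] yaw 175.47 w 42.8 F [ 0.4  0.  -0.8]
[-0.12,20,4.77,0,0,-0.009,0.5,-0.12,20,4.77,0,0,-0.009,0.5,-0.12,20,4.77,0,0,-0.009,0.5,-0.12,20,4.77,0,0,-0.009,0.5,-0.12,20,4.77,0,0,-0.009,0.5,-0.12,20,4.77,0,0,-0.009,0.5,-0.12,20,10.77,0,0,-0.009,0.5,-0.12,20,10.77,0,0,-0.009,0.5,-0.12,20,13.77,0,0,-0.009,0.5,-0.12,20,13.77,0,0,-0.009,0.5] -> reach [457. 298.  60.] 176.0
```

View pics/c7.png

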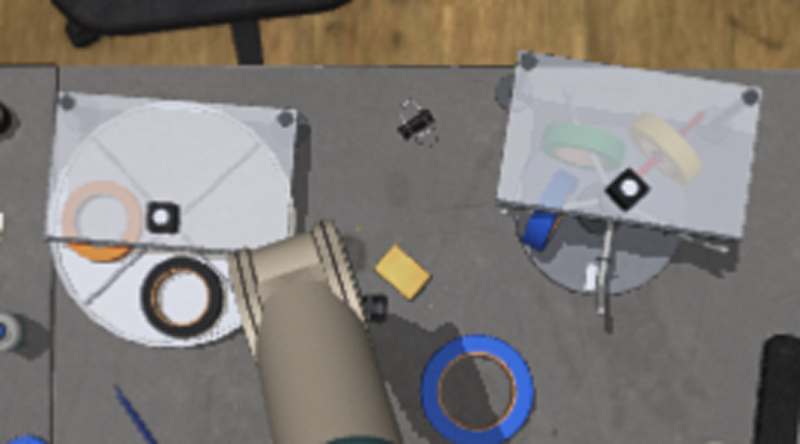

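The black roll is at the front but sits slightly to the right, centred at px (201.5,210). Everything hung is fine. I'll grip its +y wall.

Call:
step_arm(commands=[-0.1, 19.9, 4.8, 0, 0, 0, 0.5, -0.1, 19.9, 4.8, 0, 0, 0, 0.5, -0.1, 19.9, 4.8, 0, 0, 0, 0.5, -0.1, 19.9, 4.8, 0, 0, 0, 0.5, -0.1, 19.9, 4.8, 0, 0, 0, 0.5, -0.1, 19.9, 4.8, 0, 0, 0, 0.5, -0.1, 19.9, 9, 0, 0, 0, 0.5, -0.1, 19.9, 12, 0, 0, 0, 0.5, -0.1, 19.9, 13.8, 0, 0, 0, 0.5, -0.1, 19.9, 13.8, 0, 0, 0, 0.5])

```text
clock: 41.7
eef_pos: [455.1, 293.3, 57.6]
tool_rot: [-3.138, -0.004, 3.06]
force: [-0.1, -0.3, 0.0]
width: 42.5
gripper_force: 0.0
```

Call:
step_arm(commands=[0, 0, 1.7, 0, 0, 0, 0.5, 0, 0, 3.3, 0, 0, 0, 0.5, 0, 0, 3.3, 0, 0, 0, 0.5, 0, 0, 3.3, 0, 0, 0, 0, 0, 0, 3.3, 0, 0, 0, 0, 0, 0, 3.3, 0, 0, 0, 0, 0, 0, 3.3, 0, 0, 0, 0, 0, 0, 3.3, 0, 0, 0, 0])

```text
clock: 42.5
eef_pos: [457.4, 296.4, 28.3]
tool_rot: [3.14, 0.002, 3.061]
force: [-1.7, 0.5, 5.3]
width: 15.9
gripper_force: 64.5
```

Call:
step_arm(commands=[0, 0, -4, 0, 0, 0, 0, 0, 0, -8, 0, 0, 0, 0, 0, 0, -13, 0, 0, 0, 0, 0, 0, -18, 0, 0, 0, 0, 0, 0, -23, 0, 0, 0, 0, 0, 0, -23, 0, 0, 0, 0, 0, 0, -23, 0, 0, 0, 0])

```text
clock: 43.2
eef_pos: [456.5, 295.5, 258.2]
tool_rot: [3.14, 0.002, 3.06]
force: [-0.4, 0.5, -0.9]
width: 16.0
gripper_force: 60.8
```

```bash
cat > tip.py <<'E'
from plan import *
# front branch tip: bright thin steel px in expected window
d=get("top"); im=d["image"].astype(int)
for a in range(160,186,1):
    pass
A=np.radians(np.arange(160,184,1.)); best=[]
for a in A:
    pts=[(560+r*np.cos(a),-215+r*np.sin(a),154-(124-r)*1.57) for r in np.linspace(98,122,9)]
    p=np.round(pix(d,pts)).astype(int); best.append(im[p[:,1],p[:,0]].mean())
print([(int(round(np.degrees(a))),int(b)) for a,b in zip(A,best)])
E
python3 tip.py; python3 - <<'E'
from plan import *
plan([(430,80,258,173,0,8)])
E
```

```text
[(160, 132), (161, 131), (162, 141), (163, 130), (164, 132), (165, 132), (166, 124), (167, 120), (168, 95), (169, 121), (170, 121), (171, 118), (172, 93), (173, 74), (174, 77), (175, 88), (176, 101), (177, 110), (178, 108), (179, 108), (180, 105), (181, 106), (182, 106), (183, 106)]
t 43.25 pos [455.6 294.9 256.5] yaw 175.36 w 15.7 F [-0.2  0.1 -1.3]
[0.81,-21.63,-0.15,0,0,0.041,0,0.81,-21.63,-0.15,0,0,0.041,0,0.81,-21.63,-0.15,0,0,0.041,0,0.81,-21.63,-0.15,0,0,0.041,0,0.81,-21.63,-0.15,0,0,0.041,0,0.81,-21.63,-0.15,0,0,0.041,0,0.81,-21.63,-0.15,0,0,0.041,0,0.81,-21.63,-0.15,0,0,0.041,0] -> reach [430.  80. 258.] 173.0
```

Call:
step_arm(commands=[0.8, -21.6, -0.1, 0, 0, 0.041, 0, 0.8, -21.6, -0.1, 0, 0, 0.041, 0, 0.8, -21.6, -0.1, 0, 0, 0.041, 0, 0.8, -21.6, -0.1, 0, 0, 0.041, 0, 0.8, -21.6, -0.1, 0, 0, 0.041, 0, 0.8, -21.6, -0.1, 0, 0, 0.041, 0, 0.8, -21.6, -0.1, 0, 0, 0.041, 0, 0.8, -21.6, -0.1, 0, 0, 0.041, 0])

```text
clock: 44.05
eef_pos: [430.5, 82.3, 256.9]
tool_rot: [3.141, -0.002, 3.022]
force: [0.5, 0.2, -1.6]
width: 15.6
gripper_force: 60.8
```

```bash
python3 - <<'E'
from plan import *
plan([(447,-158,210,172,0,1)])
E
```

```text
t 44.05 pos [430.5  82.3 256.9] yaw 173.15 w 15.6 F [ 0.5  0.2 -1.6]
[-4.5,-23.66,4.69,0,0,0.02,0] -> reach [434.  38. 248.] 172.0
```

Call:
step_arm(commands=[-4.5, -23.6, 1, 0, 0, 0.02, 0, -4.5, -23.6, 1, 0, 0, 0.02, 0, -4.5, -23.6, 1, 0, 0, 0.02, 0, -4.5, -23.6, 1, 0, 0, 0.02, 0, -4.5, -23.6, 1, 0, 0, 0.02, 0, -4.5, -23.6, 1, 0, 0, 0.02, 0, -4.5, -23.6, 2, 0, 0, 0.02, 0, -4.5, -23.6, 4.7, 0, 0, 0.02, 0, -4.5, -23.6, 4.7, 0, 0, 0.02, 0, -4.5, -23.6, 4.7, 0, 0, 0.02, 0])

```text
clock: 45.05
eef_pos: [446.7, -156.7, 210.2]
tool_rot: [3.141, -0.002, 3.003]
force: [1.2, -0.1, -1.1]
width: 15.3
gripper_force: 60.9
```

Call:
step_arm(commands=[0, 0, 2, 0, 0, 0, 0, 0, 0, 4, 0, 0, 0, 0, 0, 0, 5, 0, 0, 0, 0, 0, 0, 6, 0, 0, 0, 0, 0, 0, 7, 0, 0, 0, 0, 0, 0, 7.7, 0, 0, 0, 0, 0, 0, 8.2, 0, 0, 0, 0, 0, 0, 8.2, 0, 0, 0, 0])

```text
clock: 45.85
eef_pos: [446.5, -158.7, 128.2]
tool_rot: [3.141, -0.001, 3.0]
force: [-0.5, 0.2, -0.6]
width: 15.8
gripper_force: 60.8
```

Call:
step_arm(commands=[0, 0, 0, 0, 0, 0, 0.33, 0, 0, 0, 0, 0, 0, 0.33, 0, 0, 0, 0, 0, 0, 0.33, 0, 0, 0, 0, 0, 0, 0.33, 0, 0, -2, 0, 0, 0, 0.33, 0, 0, -5, 0, 0, 0, 0.33, 0, 0, -10, 0, 0, 0, 0.33, 0, 0, -15, 0, 0, 0, 0.5, 0, 0, -15, 0, 0, 0, 1])

```text
clock: 46.75
eef_pos: [450.7, -160.2, 285.0]
tool_rot: [-3.14, 0.013, 3.0]
force: [0.5, -0.2, 0.2]
width: 56.0
gripper_force: 0.0
```

```bash
python3 hung.py; python3 - <<'E'
from plan import *
d=get("scene")
A=cv2.resize(d["image"][150:280,290:440],(600,520),interpolation=cv2.INTER_CUBIC)
cv2.imwrite("pics/s8.png",A[...,::-1])
plan([(560.5,-215,285,134,1,9)])
E
```

```text
blue 271 [ 541. -146.  102.] z 54.0 136.0 r 72.0 ang 106.0
t 46.85 pos [ 447.3 -158.9  280. ] yaw 171.88 w 70.5 F [-0.7 -1.  -0.5]
[-11.99,-3.96,-0.5,0,0,0.661,1,-11.99,-3.96,-0.5,0,0,0.661,1,-11.99,-3.96,-0.5,0,0,0.661,1,-11.99,-3.96,-0.5,0,0,0.661,1,-11.99,-3.96,-0.5,0,0,0.661,1,-11.99,-3.96,-0.5,0,0,0.661,1,-11.99,-3.96,-0.5,0,0,0.661,1,-11.99,-3.96,-0.5,0,0,0.661,1,-11.99,-3.96,-0.5,0,0,0.661,1] -> reach [ 560. -215.  285.] 134.0
```

View pics/s8.png

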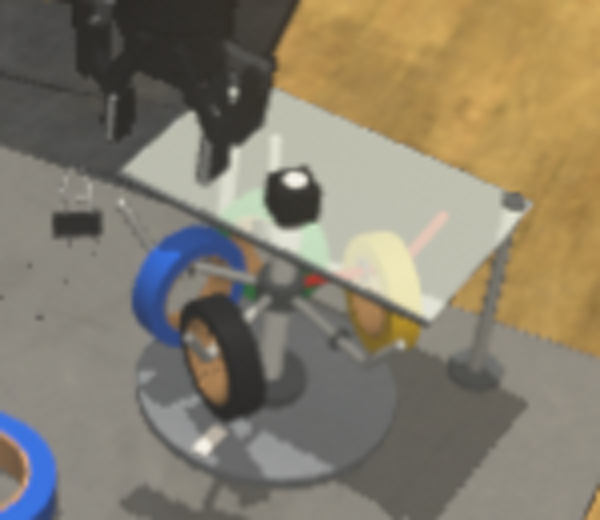

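Black hangs on branch 3, with blue and green still hanging. Turning the tree by -71.5°.

Call:
step_arm(commands=[-12, -4, -0.5, 0, 0, 0.661, 1, -12, -4, -0.5, 0, 0, 0.661, 1, -12, -4, -0.5, 0, 0, 0.661, 1, -12, -4, -0.5, 0, 0, 0.661, 1, -12, -4, -0.5, 0, 0, 0.661, 1, -12, -4, -0.5, 0, 0, 0.661, 1, -12, -4, -0.5, 0, 0, 0.661, 1, -12, -4, -0.5, 0, 0, 0.661, 1])

```text
clock: 47.65
eef_pos: [559.5, -215.1, 283.0]
tool_rot: [-3.141, -0.001, 2.34]
force: [-0.1, 0.6, 1.1]
width: 85.7
gripper_force: 0.0
```

```bash
python3 - <<'E'
from plan import *
plan([(560.5,-215,179,134,1,1)])
E
```

```text
t 47.65 pos [ 559.5 -215.1  283. ] yaw 134.07 w 85.7 F [-0.1  0.6  1.1]
[-0.06,0.08,10.4,0,0,0.001,1] -> reach [ 560. -215.  238.] 134.0
```

Call:
step_arm(commands=[-0.1, 0.1, 4, 0, 0, 0, 1, -0.1, 0.1, 7.5, 0, 0, 0, 1, -0.1, 0.1, 10.3, 0, 0, 0, 1, -0.1, 0.1, 10.3, 0, 0, 0, 1, -0.1, 0.1, 10.3, 0, 0, 0, 1, -0.1, 0.1, 10.3, 0, 0, 0, 0, -0.1, 0.1, 10.3, 0, 0, 0, 0, -0.1, 0.1, 10.3, 0, 0, 0, 0, -0.1, 0.1, 10.3, 0, 0, 0, 0, -0.1, 0.1, 10.3, 0, 0, 0, 0])

```text
clock: 48.65
eef_pos: [562.8, -214.7, 182.1]
tool_rot: [3.139, 0.002, 2.34]
force: [0.9, 1.9, 5.3]
width: 30.7
gripper_force: 60.2
```

Call:
step_arm(commands=[0, 0, 0, 0, 0, 0.087, 0, 0, 0, 0, 0, 0, 0.175, 0, 0, 0, 0, 0, 0, 0.262, 0, 0, 0, 0, 0, 0, 0.349, 0, 0, 0, 0, 0, 0, 0.436, 0, 0, 0, 0, 0, 0, 0.524, 0, 0, 0, 0, 0, 0, 0.611, 0, 0, 0, 0, 0, 0, 0.698, 0, 0, 0, 0, 0, 0, 0.785, 0, 0, 0, 0, 0, 0, 0.873, 0])

```text
clock: 49.65
eef_pos: [561.6, -215.2, 182.1]
tool_rot: [3.141, -0.001, 1.463]
force: [-1.9, 1.3, 7.3]
width: 31.4
gripper_force: 60.5
```

Call:
step_arm(commands=[0, 0, 0, 0, 0, 0.087, 0, 0, 0, 0, 0, 0, 0.175, 0, 0, 0, 0, 0, 0, 0.262, 0, 0, 0, 0, 0, 0, 0.375, 0, 0, 0, 0, 0, 0, 0.375, 0, 0, 0, 0, 0, 0, 0.375, 0])

```text
clock: 50.25
eef_pos: [561.0, -215.0, 182.1]
tool_rot: [-3.141, -0.001, 1.091]
force: [-4.5, 3.0, 8.8]
width: 30.8
gripper_force: 60.7
```

Call:
step_arm(commands=[0, 0, 0, 0, 0, 0, 1, 0, 0, 0, 0, 0, 0, 1, 0, 0, 0, 0, 0, 0, 1, 0, 0, 0, 0, 0, 0, 1, 0, 0, -5, 0, 0, 0, 1, 0, 0, -10, 0, 0, 0, 1, 0, 0, -11, 0, 0, 0, 1, 0, 0, -11, 0, 0, 0, 1])

```text
clock: 51.05
eef_pos: [562.4, -216.1, 292.8]
tool_rot: [3.137, -0.001, 1.091]
force: [0.4, 0.5, 0.3]
width: 85.6
gripper_force: 0.0
```

```bash
python3 - <<'E'
from plan import *
plan([(430,60,285,75,1,6),(541,276,285,87.5,1,4),])
E
```

```text
t 51.05 pos [ 562.4 -216.1  292.8] yaw 62.5 w 85.6 F [0.4 0.5 0.3]
[18.38,-24.5,0.78,0,0,-0.218,1,18.38,-24.5,0.78,0,0,-0.218,1,18.38,-24.5,0.78,0,0,-0.218,1,18.38,-24.5,0.78,0,0,-0.218,1,18.38,-24.5,0.78,0,0,-0.218,1,18.38,-24.5,0.78,0,0,-0.218,1,42.66,-24.62,0.78,0,0,-0.436,1,42.66,-24.62,0.78,0,0,-0.436,1,42.66,-24.62,0.78,0,0,-0.436,1,42.66,-24.62,0.78,0,0,-0.436,1] -> reach [510. 195. 285.] 87.5
```

Call:
step_arm(commands=[18.4, -24.5, 0.8, 0, 0, -0.218, 1, 18.4, -24.5, 0.8, 0, 0, -0.218, 1, 18.4, -24.5, 0.8, 0, 0, -0.218, 1, 18.4, -24.5, 0.8, 0, 0, -0.218, 1, 18.4, -24.5, 0.8, 0, 0, -0.218, 1, 18.4, -24.5, 0.8, 0, 0, -0.218, 1, 42.7, -24.6, 0.8, 0, 0, -0.433, 1, 42.7, -24.6, 0.8, 0, 0, -0.433, 1, 42.7, -24.6, 0.8, 0, 0, -0.433, 1, 42.7, -24.6, 0.8, 0, 0, -0.433, 1])

```text
clock: 52.05
eef_pos: [519.0, 236.7, 280.8]
tool_rot: [-3.138, 0.001, 1.525]
force: [0.5, -0.1, -0.1]
width: 85.2
gripper_force: 0.0
```

Call:
step_arm(commands=[0, 0, 0, 0, 0, 0, 1, 0, 0, 0, 0, 0, 0, 1, 0, 0, 0, 0, 0, 0, 1])

```text
clock: 52.35
eef_pos: [518.7, 233.0, 281.5]
tool_rot: [-3.139, 0.002, 1.522]
force: [-0.2, -0.3, -0.4]
width: 85.3
gripper_force: 0.0
```

```bash
python3 hung.py; python3 - <<'E'
from plan import *
plan([(541.5,276,73,87.3,1,1)])
E
```

```text
green 57 [ 568. -267.  107.] z 91.0 165.0 r 53.0 ang -82.0
orange 45 [ 527. -280.  129.] z 90.0 157.0 r 73.0 ang -117.0
t 52.4 pos [519.  232.8 282. ] yaw 87.17 w 85.6 F [0.4 0.8 0.7]
[4.42,2.04,20.9,0,0,-0.002,1] -> reach [524. 242. 238.] 87.3
```

Call:
step_arm(commands=[4.3, 2.1, 0, 0, 0, 0, 1, 4.3, 2.1, 6, 0, 0, 0, 1, 4.3, 2.1, 11, 0, 0, 0, 1, 4.3, 2.1, 15, 0, 0, 0, 1, 4.3, 2.1, 18, 0, 0, 0, 1, 4.3, 2.1, 20.7, 0, 0, 0, 1, 4.3, 2.1, 20.7, 0, 0, 0, 1, 4.3, 2.1, 20.7, 0, 0, 0, 1])

```text
clock: 53.2
eef_pos: [543.0, 275.6, 76.4]
tool_rot: [3.142, 0.0, 1.522]
force: [1.4, -0.0, 0.2]
width: 85.7
gripper_force: 0.0
```

Call:
step_arm(commands=[0, 0, 0, 0, 0, 0, 0, 0, 0, 0, 0, 0, 0, 0, 0, 0, 0, 0, 0, 0, 0, 0, 0, 0, 0, 0, 0, 0, 0, 0, 0, 0, 0, 0, 0, 0, 0, 0, 0, 0, 0, 0])

```text
clock: 53.8
eef_pos: [541.3, 277.9, 77.0]
tool_rot: [-3.139, -0.002, 1.525]
force: [-4.2, 0.9, 8.2]
width: 31.0
gripper_force: 58.7
```

Call:
step_arm(commands=[0, 0, 0, 0, 0, -0.11, 0, 0, 0, 0, 0, 0, -0.22, 0, 0, 0, 0, 0, 0, -0.33, 0, 0, 0, 0, 0, 0, -0.44, 0, 0, 0, 0, 0, 0, -0.55, 0, 0, 0, 0, 0, 0, -0.66, 0, 0, 0, 0, 0, 0, -0.77, 0, 0, 0, 0, 0, 0, -0.88, 0, 0, 0, 0, 0, 0, -0.99, 0, 0, 0, 0, 0, 0, -1.1, 0])

```text
clock: 54.8
eef_pos: [540.5, 277.5, 77.0]
tool_rot: [-3.14, -0.003, 2.629]
force: [-6.3, -0.2, 9.4]
width: 31.1
gripper_force: 58.8
```

Call:
step_arm(commands=[0, 0, 0, 0, 0, -0.11, 0, 0, 0, 0, 0, 0, -0.22, 0, 0, 0, 0, 0, 0, -0.33, 0, 0, 0, 0, 0, 0, -0.42, 0, 0, 0, 0, 0, 0, -0.42, 0, 0, 0, 0, 0, 0, -0.42, 0, 0, 0, 0, 0, 0, -0.42, 0])

```text
clock: 55.5
eef_pos: [540.4, 277.1, 77.0]
tool_rot: [-3.141, -0.003, 3.045]
force: [-6.5, -0.2, 10.4]
width: 30.9
gripper_force: 59.1
```

Call:
step_arm(commands=[0, 0, 0, 0, 0, 0, 1, 0, 0, 0, 0, 0, 0, 1, 0, 0, 0, 0, 0, 0, 1, 0, 0, 0, 0, 0, 0, 1, 0, 0, -4, 0, 0, 0, 1, 0, 0, -8, 0, 0, 0, 1, 0, 0, -12, 0, 0, 0, 1, 0, 0, -12, 0, 0, 0, 1])

```text
clock: 56.3
eef_pos: [546.4, 278.5, 201.5]
tool_rot: [3.135, 0.009, 3.043]
force: [0.8, -0.8, 1.0]
width: 85.7
gripper_force: 0.0
```

Call:
step_arm(commands=[9.5, -19.5, -0.2, 0, 0, 0, 0.5, 9.5, -19.5, -0.2, 0, 0, 0, 0.5, 9.5, -19.5, -0.2, 0, 0, 0, 0.5, 9.5, -19.5, -0.2, 0, 0, 0, 0.5, 9.5, -19.5, -0.2, 0, 0, 0, 0.5, 9.5, -19.5, -0.2, 0, 0, 0, 0.5, 9.5, -19.5, -0.2, 0, 0, 0, 0.5])

```text
clock: 57.0
eef_pos: [430.3, 92.8, 197.9]
tool_rot: [3.14, 0.002, 3.044]
force: [0.5, -0.4, -0.1]
width: 42.9
gripper_force: 0.0
```

```bash
python3 pick.py orange c9.png; python3 tip.py
```

```text
orange px [194.9 207.8] r 13.4 area 226 world [462.4 281.4  46. ]
r 78.9 ang 174.6
t 57.05 pos [430.6  93.4 197.8] yaw 174.47 w 42.2 F [0.1 0.5 0. ]
[-1.25,22.83,4.78,0,0,-0.027,0.5,-1.25,22.83,4.78,0,0,-0.027,0.5,-1.25,22.83,4.78,0,0,-0.027,0.5,-1.25,22.83,4.78,0,0,-0.027,0.5,-1.25,22.83,4.78,0,0,-0.027,0.5,-1.25,22.83,4.78,0,0,-0.027,0.5,-1.25,22.83,10.78,0,0,-0.027,0.5,-1.25,22.83,10.78,0,0,-0.027,0.5,-1.25,22.83,13.78,0,0,-0.027,0.5,-1.25,22.83,13.78,0,0,-0.027,0.5] -> reach [465. 319.  60.] 176.0
[(160, 130), (161, 129), (162, 140), (163, 129), (164, 131), (165, 131), (166, 123), (167, 119), (168, 94), (169, 116), (170, 116), (171, 116), (172, 91), (173, 72), (174, 75), (175, 87), (176, 100), (177, 108), (178, 107), (179, 107), (180, 105), (181, 104), (182, 105), (183, 105)]
```

View pics/c9.png

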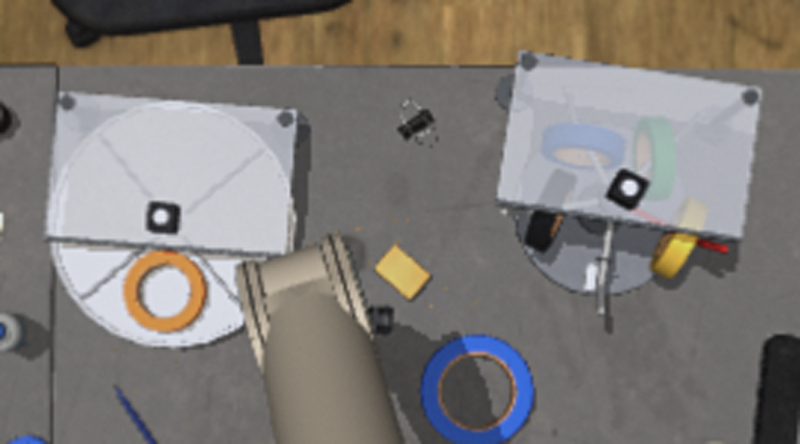

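Orange is at the front, centred at px (195.3,207.9). Branch 4 faces out, and three rolls hang.

Call:
step_arm(commands=[-1.2, 22.7, 4.8, 0, 0, -0.027, 0.5, -1.2, 22.7, 4.8, 0, 0, -0.027, 0.5, -1.2, 22.7, 4.8, 0, 0, -0.027, 0.5, -1.2, 22.7, 4.8, 0, 0, -0.027, 0.5, -1.2, 22.7, 4.8, 0, 0, -0.027, 0.5, -1.2, 22.7, 4.8, 0, 0, -0.027, 0.5, -1.2, 22.7, 9, 0, 0, -0.027, 0.5, -1.2, 22.7, 12, 0, 0, -0.027, 0.5, -1.2, 22.7, 13.8, 0, 0, -0.027, 0.5, -1.2, 22.7, 13.8, 0, 0, -0.027, 0.5])

```text
clock: 58.1
eef_pos: [461.5, 316.1, 57.0]
tool_rot: [-3.138, -0.004, 3.072]
force: [0.4, 0.6, -1.3]
width: 43.1
gripper_force: 0.0
```

Call:
step_arm(commands=[0, 0, 1.7, 0, 0, 0, 0.5, 0, 0, 3.3, 0, 0, 0, 0.5, 0, 0, 3.3, 0, 0, 0, 0.5, 0, 0, 3.3, 0, 0, 0, 0, 0, 0, 3.3, 0, 0, 0, 0, 0, 0, 3.3, 0, 0, 0, 0, 0, 0, 3.3, 0, 0, 0, 0, 0, 0, 3.3, 0, 0, 0, 0])

```text
clock: 58.9
eef_pos: [464.3, 317.7, 28.2]
tool_rot: [3.139, 0.002, 3.071]
force: [-0.6, -0.4, 6.6]
width: 14.7
gripper_force: 64.9
```

Call:
step_arm(commands=[0, 0, -4, 0, 0, 0, 0, 0, 0, -8, 0, 0, 0, 0, 0, 0, -13, 0, 0, 0, 0, 0, 0, -18, 0, 0, 0, 0, 0, 0, -23, 0, 0, 0, 0, 0, 0, -23, 0, 0, 0, 0, 0, 0, -23, 0, 0, 0, 0])

```text
clock: 59.6
eef_pos: [463.5, 316.7, 258.0]
tool_rot: [3.14, 0.002, 3.071]
force: [-0.3, -0.0, -2.0]
width: 14.6
gripper_force: 64.7
```

```bash
python3 - <<'E'
from plan import *
plan([(430,80,258,173,0,8)])
E
```

```text
t 59.6 pos [463.5 316.7 258. ] yaw 175.93 w 14.6 F [-0.3 -0.  -2. ]
[1.66,-23.85,0,0,0,0.051,0,1.66,-23.85,0,0,0,0.051,0,1.66,-23.85,0,0,0,0.051,0,1.66,-23.85,0,0,0,0.051,0,1.66,-23.85,0,0,0,0.051,0,1.66,-23.85,0,0,0,0.051,0,1.66,-23.85,0,0,0,0.051,0,1.66,-23.85,0,0,0,0.051,0] -> reach [430.  80. 258.] 173.0
```

Call:
step_arm(commands=[1.7, -23.8, 0, 0, 0, 0.051, 0, 1.7, -23.8, 0, 0, 0, 0.051, 0, 1.7, -23.8, 0, 0, 0, 0.051, 0, 1.7, -23.8, 0, 0, 0, 0.051, 0, 1.7, -23.8, 0, 0, 0, 0.051, 0, 1.7, -23.8, 0, 0, 0, 0.051, 0, 1.7, -23.8, 0, 0, 0, 0.051, 0, 1.7, -23.8, 0, 0, 0, 0.051, 0])

```text
clock: 60.4
eef_pos: [429.0, 81.5, 255.9]
tool_rot: [-3.142, -0.002, 3.021]
force: [0.0, 0.1, -0.5]
width: 14.9
gripper_force: 64.9
```

```bash
python3 - <<'E'
from plan import *
plan([(447,-158,210,172,0,1)])
E
```

```text
t 60.4 pos [429.   81.5 255.9] yaw 173.11 w 14.9 F [ 0.   0.1 -0.5]
[-4.66,-23.56,4.59,0,0,0.019,0] -> reach [432.  37. 247.] 172.0
```

Call:
step_arm(commands=[-4.7, -23.5, 1, 0, 0, 0.02, 0, -4.7, -23.5, 1, 0, 0, 0.02, 0, -4.7, -23.5, 1, 0, 0, 0.02, 0, -4.7, -23.5, 1, 0, 0, 0.02, 0, -4.7, -23.5, 1, 0, 0, 0.02, 0, -4.7, -23.5, 1, 0, 0, 0.02, 0, -4.7, -23.5, 2, 0, 0, 0.02, 0, -4.7, -23.5, 4.6, 0, 0, 0.02, 0, -4.7, -23.5, 4.6, 0, 0, 0.02, 0, -4.7, -23.5, 4.6, 0, 0, 0.02, 0])

```text
clock: 61.4
eef_pos: [447.4, -156.4, 210.2]
tool_rot: [3.141, -0.002, 3.003]
force: [0.3, -0.6, -0.8]
width: 14.7
gripper_force: 65.0
```

Call:
step_arm(commands=[0, 0, 2, 0, 0, 0, 0, 0, 0, 4, 0, 0, 0, 0, 0, 0, 5, 0, 0, 0, 0, 0, 0, 6, 0, 0, 0, 0, 0, 0, 7, 0, 0, 0, 0, 0, 0, 7.7, 0, 0, 0, 0, 0, 0, 8.2, 0, 0, 0, 0, 0, 0, 8.2, 0, 0, 0, 0])

```text
clock: 62.2
eef_pos: [447.3, -158.4, 128.3]
tool_rot: [3.141, -0.001, 3.0]
force: [-0.3, -0.2, -1.0]
width: 15.2
gripper_force: 65.0
```

Call:
step_arm(commands=[0, 0, 0, 0, 0, 0, 0.33, 0, 0, 0, 0, 0, 0, 0.33, 0, 0, 0, 0, 0, 0, 0.33, 0, 0, 0, 0, 0, 0, 0.33, 0, 0, -2, 0, 0, 0, 0.33, 0, 0, -5, 0, 0, 0, 0.33, 0, 0, -10, 0, 0, 0, 0.33, 0, 0, -15, 0, 0, 0, 0.5, 0, 0, -15, 0, 0, 0, 1])

```text
clock: 63.1
eef_pos: [451.5, -159.9, 285.1]
tool_rot: [-3.14, 0.013, 3.0]
force: [1.2, -0.8, -0.8]
width: 55.8
gripper_force: 0.0
```

```bash
python3 hung.py; python3 - <<'E'
from plan import *
plan([(560.5,-215,285,152.5,1,9)])
E
```

```text
green 57 [ 567. -266.  106.] z 95.0 118.0 r 51.0 ang -82.0
orange 171 [ 504. -246.  113.] z 27.0 154.0 r 64.0 ang -151.0
t 63.15 pos [ 449.6 -159.1  282.1] yaw 171.87 w 63.3 F [ 0.7 -0.2 -0.4]
[-11.77,-3.96,-0.29,0,0,0.338,1,-11.77,-3.96,-0.29,0,0,0.338,1,-11.77,-3.96,-0.29,0,0,0.338,1,-11.77,-3.96,-0.29,0,0,0.338,1,-11.77,-3.96,-0.29,0,0,0.338,1,-11.77,-3.96,-0.29,0,0,0.338,1,-11.77,-3.96,-0.29,0,0,0.338,1,-11.77,-3.96,-0.29,0,0,0.338,1,-11.77,-3.96,-0.29,0,0,0.338,1] -> reach [ 560. -215.  285.] 152.5
```

Call:
step_arm(commands=[-11.8, -4, -0.3, 0, 0, 0.338, 1, -11.8, -4, -0.3, 0, 0, 0.338, 1, -11.8, -4, -0.3, 0, 0, 0.338, 1, -11.8, -4, -0.3, 0, 0, 0.338, 1, -11.8, -4, -0.3, 0, 0, 0.338, 1, -11.8, -4, -0.3, 0, 0, 0.338, 1, -11.8, -4, -0.3, 0, 0, 0.338, 1, -11.8, -4, -0.3, 0, 0, 0.338, 1])

```text
clock: 63.95
eef_pos: [558.1, -214.4, 282.0]
tool_rot: [3.141, -0.0, 2.662]
force: [-0.2, -0.4, 0.7]
width: 85.5
gripper_force: 0.0
```

```bash
python3 - <<'E'
from plan import *
plan([(560.5,-215,179,152.5,1,1)])
d=get("scene")
A=cv2.resize(d["image"][150:280,290:440],(600,520),interpolation=cv2.INTER_CUBIC)
cv2.imwrite("pics/s9.png",A[...,::-1])
E
```

```text
t 63.95 pos [ 558.1 -214.4  282. ] yaw 152.52 w 85.5 F [-0.2 -0.4  0.7]
[-0.24,0.06,10.3,0,0,0,1] -> reach [ 559. -215.  237.] 152.5
```

View pics/s9.png

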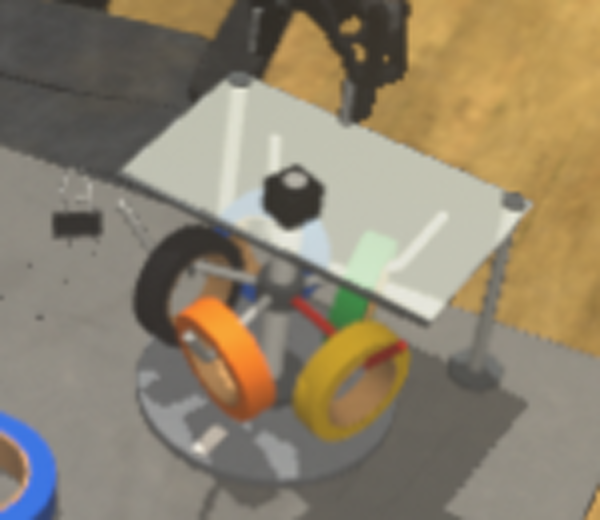

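All four rolls hang. The last tree turn brings the red branch to the front.

Call:
step_arm(commands=[-0.2, 0.1, 4, 0, 0, 0, 1, -0.2, 0.1, 7.5, 0, 0, 0, 1, -0.2, 0.1, 10.2, 0, 0, 0, 1, -0.2, 0.1, 10.2, 0, 0, 0, 1, -0.2, 0.1, 10.2, 0, 0, 0, 1, -0.2, 0.1, 10.2, 0, 0, 0, 0, -0.2, 0.1, 10.2, 0, 0, 0, 0, -0.2, 0.1, 10.2, 0, 0, 0, 0, -0.2, 0.1, 10.2, 0, 0, 0, 0, -0.2, 0.1, 10.2, 0, 0, 0, 0])

```text
clock: 65.0
eef_pos: [562.1, -213.7, 181.1]
tool_rot: [3.14, 0.002, 2.662]
force: [0.0, 2.9, 5.4]
width: 31.2
gripper_force: 61.0
```

Call:
step_arm(commands=[0, 0, 0, 0, 0, 0.087, 0, 0, 0, 0, 0, 0, 0.175, 0, 0, 0, 0, 0, 0, 0.262, 0, 0, 0, 0, 0, 0, 0.349, 0, 0, 0, 0, 0, 0, 0.436, 0, 0, 0, 0, 0, 0, 0.524, 0, 0, 0, 0, 0, 0, 0.611, 0, 0, 0, 0, 0, 0, 0.698, 0, 0, 0, 0, 0, 0, 0.785, 0, 0, 0, 0, 0, 0, 0.873, 0])

```text
clock: 66.0
eef_pos: [561.8, -213.9, 181.1]
tool_rot: [3.139, -0.001, 1.786]
force: [-0.9, 2.1, 6.3]
width: 31.2
gripper_force: 61.0
```

Call:
step_arm(commands=[0, 0, 0, 0, 0, 0.087, 0, 0, 0, 0, 0, 0, 0.175, 0, 0, 0, 0, 0, 0, 0.262, 0, 0, 0, 0, 0, 0, 0.37, 0, 0, 0, 0, 0, 0, 0.37, 0, 0, 0, 0, 0, 0, 0.37, 0, 0, 0, 0, 0, 0, 0.37, 0])

```text
clock: 66.7
eef_pos: [561.7, -214.0, 181.1]
tool_rot: [3.14, -0.001, 1.42]
force: [-1.9, 2.5, 6.2]
width: 30.8
gripper_force: 61.1
```

Call:
step_arm(commands=[0, 0, 0, 0, 0, 0, 1, 0, 0, 0, 0, 0, 0, 1, 0, 0, 0, 0, 0, 0, 1, 0, 0, 0, 0, 0, 0, 1, 0, 0, -5, 0, 0, 0, 1, 0, 0, -10, 0, 0, 0, 1, 0, 0, -11, 0, 0, 0, 1, 0, 0, -11, 0, 0, 0, 1])

```text
clock: 67.5
eef_pos: [562.0, -215.6, 291.9]
tool_rot: [3.137, 0.001, 1.419]
force: [0.3, 0.1, -0.0]
width: 85.4
gripper_force: 0.0
```

Call:
step_arm(commands=[15, -25, 0, 0, 0, 0, 1, 15, -25, 0, 0, 0, 0, 1, 15, -25, 0, 0, 0, 0, 1, 15, -25, 0, 0, 0, 0, 1, 15, -25, 0, 0, 0, 0, 1, 15, -25, 0, 0, 0, 0, 1, 15, -25, 0, 0, 0, 0, 1, 15, -25, 0, 0, 0, 0, 1])

```text
clock: 68.3
eef_pos: [335.8, -27.9, 289.1]
tool_rot: [-3.141, -0.0, 1.422]
force: [0.8, -0.5, 0.5]
width: 85.4
gripper_force: 0.0
```

```bash
python3 - <<'E'
from plan import *
plan([])
d=get("top"); im=d["image"].astype(int); m=(im[...,0]>im[...,1]+50)&(im[...,0]>im[...,2]+50)&(im[...,1]<90); m[:150]=0;m[235:]=0;m[:,:300]=0;m[:,400:]=0
q=np.argwhere(m)[:,::-1]; t=q[q[:,1]>=q[:,1].max()-1].mean(0) if len(q) else None
print(len(q),t); T=world(d,[t],152)[0]; v=T[:2]-[560.5,-215]; print(T.round(1),np.hypot(*v),np.degrees(np.arctan2(v[1],v[0])))
B=cv2.resize(d["image"][140:230,295:400],(700,600),interpolation=cv2.INTER_CUBIC)
cv2.imwrite("pics/f.png",B[...,::-1])
E
```

```text
t 68.3 pos [335.8 -27.9 289.1] yaw 81.45 w 85.4 F [ 0.8 -0.5  0.5]
101 [343.  214.5]
[ 437.8 -195.2  152. ] 124.24636851189354 170.84317544812978
```

View pics/f.png

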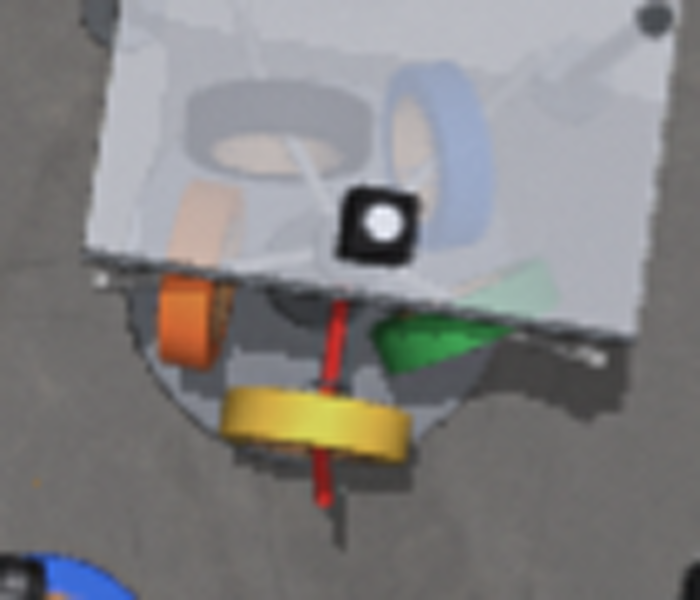

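The red branch, with its yellow roll, faces straight out of the front: 170.8° measured against 171.4°, with its tip at radius 124 mm. Orange, green, blue and black all hang, and the robot is clear of everything.

```bash
python3 -c "
from cell import ctrl
print(ctrl.finish_job())"
```

```text
the job is handed in; nothing more can be done
None
```

The job is handed in at about 68 s of the 210 s allowed: all four rolls hang on their own branches, and the red branch with the yellow roll faces out of the front to within about 1°.

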